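# Lay out a batch of sample vials for the record picture

### The arm

A 6-joint arm with a two-finger parallel gripper is mounted at the origin on the work surface. World frame = base frame: x ahead of the robot, y to its left, z up, the work surface at z = 0. Lengths are in m, angles in rad, forces in N, time in s.
With the tool pointing down it reaches from about 0.375 to 0.825 m from the base axis. Payload 5.5 kg.
Tool frame: the origin (TCP) lies at the very end of the fingers, on their centre line; the grasp point (between the pads) lies ctrl.grip_point_offset behind it (ctrl.grip_point_offset is the distance from the TCP to the grasp point, in m); z points along the fingers, y is the line along which they close (so a half turn about z gives the same grasp; the last joint's range is limited). The gripper opens to 85 mm and grips with 20 to 120 N. Pads are 22 mm wide; open, the fingers measure 114 mm over their backs; the gripper's body (76 mm by 85 mm) begins 54 mm behind the grasp point. The pads swing forward as they close: fully open they stand 13 mm farther back than shut.
Start: joints at [-1.14, 0.314, -0.047, 1.21, 0, 1.571], TCP at [0.251, -0.545, 0.231] pointing down, gripper open.
Joint ranges: [-2.67, 2.67], [-0.69, 1.73], [-1.03, 1.25], [-2.08, 2.16], [-1.42, 1.45], [-3.14, 3.14]. Speed limits (rad/s): [2.39, 2.39, 3.01, 3.14, 3.14, 3.14].

### API

Orientations are given as a rotation vector (axis times angle).
In Python, from rig import telemetry, cams, job, ctrl gives the robot as it stands.
- The arm moves only by the tool carry_out, never from a script. Its argument "commands" is a list of rows, each a list of 7 numbers: the opening, from 0 (shut) to 1 (fully open), then the shift along the tool's x, y, z in units of 0.04 m (1.0 is 0.04 m), then the turn, a rotation vector about the tool's x, y, z in units of 0.12 rad (1.0 is 0.12 rad). In form: [[jaw, tx, ty, tz, rx, ry, rz], ...]. A call has 1 to 12 rows; each row shifts and turns the commanded pose from where the row before left it, along the tool's axes as they then stand; what a row does not reach is not made up. A row lasts 1/8 s, in which the tool goes at most 62.5 mm and 10.7 degrees, less where a joint would pass 70% of its speed; a pose out of reach is approached as far as the arm can. A call with a number of a shift or a turn outside -1 to 1 is refused whole. A call with a gripper value outside its range is refused whole. The fingers move at their own pace and stop on an object; "grip_force" is the grip in N (left out, the last holds). Time passes only in rows, so rows that do not move let the fingers close. It gives the time, the measured TCP pose, the force, the opening and the grip force at its end, in the units of the state.
- telemetry.observe(): the state, without advancing time (a new reading comes with each control period).
- cams.get_image(name): name is "side" or "top" or "wrist"; returns the picture (400x640x3 uint8, red, green, blue); there is no depth.
- cams.camera_model(name): a dict with "K" (3x3 intrinsics, pixels), "k1" (the pictures are not rectified: a ray, as slopes to the right and down, at radius r is drawn at 1 + k1 r^2 times it, then the intrinsics apply), "world_from_camera" (4x4, takes a point from camera to world coordinates). Camera axes: x right, y down, z forward; pixel columns grow to the right and rows downward; lengths in m; the calibration is good to about 2 mm. A picture is of the moment at which its call begins: read the wrist's pose just before it. camera_model takes no time and is no camera call; for the wrist camera it gives the pose at the moment of the call.
- job.sign_off(): hands the job in; it is judged then, once.
Trained networks look in the newest picture that a camera, given by its name, has taken for a name from the list of things; names that differ only in an ending like _2 or _b are one class to them, and where a whole thing is asked for, a point or a joint stands for the part that bears it (a point fixed in the world has none). Each returns a list of dicts, best first, with "conf" (0 to 1); they miss things now and then, are a little off and sometimes report something else, mostly with a low value. They report only what shows in the picture. A call takes as long as a camera call. They do not tell look-alikes from the thing itself.
- cams.outline_of(camera, target): "pixels" (400x640 bool, what is visible of it) and "pixel" ([row, column] in pixels, amid what is visible of it).
- cams.mark_of(camera, target): "pixel" ([row, column] in pixels: a listed point, or the origin of a listed thing).
The state is a dict: "time": time; "qpos": joint angles; "joint_velocities": joint speeds; "effort": joint torques, N m; "tool_pos": TCP position; "orientation": TCP orientation; "wrist_force": force on the tool from outside, world axes, zero at the start; "torque": the same for the moment, N m; "gripper_width": finger opening in m; "gripper_force": force on a finger pad.
Only numpy, scipy, OpenCV 4.12 (cv2) and the standard library are available. Lean on these libraries where they do the work, as an engineer would, in place of code of your own. Each camera call takes 0.05 s, during which the arm holds its last target. There are 200 camera calls.

### The job

Get this batch of amber vials ready and take its record picture: lay every vial on its side in the cradle, one to a slot, resting with its glass on both saddles and all the caps pointing the same way, and lay the steel rule flat on the bench, centred, with its graduated edge flush against the cradle's camera-side edge. With everything lying so and let go, and the light switched fully on with the red toggle, press the green capture button all the way down. Then switch the light fully off again and put the rule back wholly on its blue mat; leave the vials in the cradle and do not push the other things on the bench about.

Things in the scene. Friction and masses are not known exactly. Their poses are not given: they have to be found in the camera images.
- vial_a: amber glass vial, paper label, black hexagonal anti-roll cap, 0.06 to 0.13 kg; stands upright on the bench at the start, or is absent. Glass 30 mm in diameter, 86 mm long; cap 24 mm long, 34 mm across flats, 39 over corners; 110 mm in all. Origin at the centre of the bottom, z along its axis to the cap; balances about 50 mm from the bottom
- vial_a_cap (a point): centre of the outer face of this vial's cap, 110 mm from its origin along its z
- vial_b: amber glass vial, paper label, black hexagonal anti-roll cap, 0.06 to 0.13 kg; stands upright on the bench at the start, or is absent. Glass 30 mm in diameter, 86 mm long; cap 24 mm long, 34 mm across flats, 39 over corners; 110 mm in all. Origin at the centre of the bottom, z along its axis to the cap; balances about 50 mm from the bottom
- vial_b_cap (a point): centre of the outer face of this vial's cap, 110 mm from its origin along its z
- vial_c: amber glass vial, paper label, black hexagonal anti-roll cap, 0.06 to 0.13 kg; stands upright on the bench at the start, or is absent. Glass 30 mm in diameter, 86 mm long; cap 24 mm long, 34 mm across flats, 39 over corners; 110 mm in all. Origin at the centre of the bottom, z along its axis to the cap; balances about 50 mm from the bottom
- vial_c_cap (a point): centre of the outer face of this vial's cap, 110 mm from its origin along its z
- vial_d: amber glass vial, paper label, black hexagonal anti-roll cap, 0.06 to 0.13 kg; stands upright on the bench at the start, or is absent. Glass 30 mm in diameter, 86 mm long; cap 24 mm long, 34 mm across flats, 39 over corners; 110 mm in all. Origin at the centre of the bottom, z along its axis to the cap; balances about 50 mm from the bottom
- vial_d_cap (a point): centre of the outer face of this vial's cap, 110 mm from its origin along its z
- cradle: fixed cradle: grey plate 150 (x) by 270 (y) by 10 mm, origin at its middle on the bench, z up, +x to the camera. Four slots along x at y = -96, -32, 32, 96 mm: each two white V saddles at x = -24 and 24 mm, 10 mm thick, 22 mm wide, V bottom 30 mm and rims 36 mm above the bench, open between. Seated, a vial's axis is 47 mm up; its bottom at x = -43, cap end at 67, or reverse
- rule: steel scale rule, on the mat at the start, 200 (y) by 40 (x) by 6 mm, 0.2 to 0.33 kg, with an orange grip rib along its top: 12 mm wide, 80 mm long, centre line at x = +7 mm, top 26 mm above the underside. Black graduations along one long edge, x = -20 mm. Origin at the centre of its underside, z up
- rule_edge_l (a point): end of the rule's graduated edge, underside, at x = -20, y = +100 mm of the rule. This edge goes against the cradle's camera-side edge: the plate's upright face at x = +75 mm of the cradle, 10 mm high
- rule_edge_r (a point): other end of the rule's graduated edge, underside, at x = -20, y = -100 mm of the rule
- mat: blue mat fixed to the bench, the rule's own place: 120 mm (x) by 250 mm (y), 3 mm thick; origin at its centre on the bench, z up
- controller: fixed blue and white controller, 170 (x) by 150 mm (y), origin at its middle on the bench: a flat white ledge 50 mm high at the robot's side carries the button and the red lamp toggle; behind it a panel slopes up to 77 mm, with a screen, and a joystick 124 mm high at x = 28, y = 35 mm
- capture (a joint): travel of the green capture button in m: 0 up, 0.006 fully down; it springs back and takes 5 N to go fully down
- capture_top (a point): centre of the green button's top face (30 mm across), where to press, straight down; it stands on the controller's ledge at x = -55, y = +30 mm of the controller
- lamp (a joint): angle of the lamp toggle in rad: 0 off, leaning to the controller's -x (robot side); 0.9 on, leaning to +x. It stays where it is left and takes 1 to 2 N at its ball
- lamp_tip (a point): centre of the red ball, 16 mm across, at the end of the toggle; it swings in the controller's x-z plane, 45 mm from its hinge at x = -55, y = -40, z = 62 mm of the controller
- tape: roll of yellow tape lying flat among the vials, 60 mm in diameter, 19 mm high; leave alone
- objective: silver microscope objective standing beyond the cradle, 32 mm in diameter, 52 mm high; leave alone
- driver: screwdriver with a red handle, 180 mm long, lying left of the cradle's far end; leave alone
- wash_bottle: white bottle with a blue cap, 60 mm in diameter, 140 mm high; leave alone
- screw_tray: grey open tray 110 by 80 by 30 mm beyond the cradle; leave alone
- post_holder: black optical post holder with a steel post, 90 mm high, far right; leave alone
There are look-alikes about, which are no part of the job. Leave any pink or yellow look-alike of the vial_b alone.

How it is judged:
By the outcome, as a careful person would: the job done as asked, in the order asked, and still so for the second after the job is handed in, with the robot touching nothing.
Of vial_a, vial_b, vial_c, vial_d only 3 to 4 are there at a start; the rules pass over those that are not, and their reading is None.
At some moment in a run one of rule may be knocked a few centimetres aside while the robot is not near it.
Once in a run the grip may slacken for a moment while it holds something.
It also fails if it takes over 210 s, if anything falls off the work surface, if the arm or the gripper's body presses on something with over 40 N, if the wrist force passes 120 N, or if a joint passes its speed limit or range.

## Working session

There is one attempt and no reset: what is moved stays moved. The work goes in short steps, Python scripts to look and compute and a tool call to move; the robot and the scene stay as the last step left them, time stands still between calls to the robot, and variables do not carry over. Pictures are saved under pics/ and viewed, at most 14 in all, crops included, and the job is handed in when it is done.

Besides the shell and the picture viewer there is one more tool, called as name(argument=value, ...), one argument or row to a line, values as JSON. carry_out: Moves the arm, as the interface text tells. Shifts and turns lie within -1 to 1; 1 stands for 0.04 m of shift or 0.12 rad of turn. Its arguments: {"type":"object","properties":{"commands":{"type":"array"},"grip_force":{"type":"number"}},"required":["commands"]}

```bash
ls; mkdir -p pics; cat > h.py <<'E'
import numpy as np, cv2
from scipy.spatial.transform import Rotation as R
from rig import telemetry, cams, job, ctrl
def save(cam,fn,crop=None,s=1):
    im=cams.get_image(cam)[:,:,::-1]
    if crop: im=im[crop[0]:crop[1],crop[2]:crop[3]]
    cv2.imwrite('pics/'+fn,cv2.resize(im,None,fx=s,fy=s,interpolation=cv2.INTER_CUBIC))
def ray(cam,px,M=None):
    M=M or cams.camera_model(cam); K=np.array(M['K']);k=M['k1'];T=np.array(M['world_from_camera'])
    d=np.array([(px[1]-K[0,2])/K[0,0],(px[0]-K[1,2])/K[1,1]]);u=d.copy()
    for _ in range(20): u=d/(1+k*(u@u))
    return T[:3,3],T[:3,:3]@np.array([*u,1])
def at_z(cam,px,z,M=None):
    o,d=ray(cam,px,M); return o+d*(z-o[2])/d[2]
def proj(cam,p,M=None):
    M=M or cams.camera_model(cam); K=np.array(M['K']);T=np.array(M['world_from_camera'])
    c=T[:3,:3].T@(np.asarray(p)-T[:3,3]);u=c[:2]/c[2];u=u*(1+M['k1']*(u@u))
    return np.array([K[1,1]*u[1]+K[1,2],K[0,0]*u[0]+K[0,2]])
def st():
    s=telemetry.observe();print('t',round(s['time'],2),'p',np.round(s['tool_pos'],4),'o',np.round(s['orientation'],3),'F',np.round(s['wrist_force'],1),'w',round(s['gripper_width'],4),'gf',s['gripper_force'],'q',np.round(s['qpos'],3));return s
def to(goal,rot=None,s=None):
    s=s or telemetry.observe();Rt=R.from_rotvec(s['orientation']);d=Rt.inv().apply(np.asarray(goal)-s['tool_pos'])/0.04
    r=np.zeros(3) if rot is None else (Rt.inv()*rot).as_rotvec()/0.12
    print('units shift',np.round(d,3),'turn',np.round(r,3))
E
python3 - <<'E'
from h import *
st();print(ctrl.grip_point_offset,R.from_rotvec(telemetry.observe()['orientation']).as_matrix().round(3))
save('top','t0.png');save('side','s0.png')
for c in('top','side'):
    M=cams.camera_model(c);print(c,np.round(M['K'],1).tolist(),M['k1'],np.round(M['world_from_camera'],3).tolist())
for n in ['vial_a','vial_a_cap','cradle','rule','rule_edge_l','rule_edge_r','mat','controller','capture_top','lamp_tip','tape']:
    z={'vial_a_cap':.11,'rule':.003,'rule_edge_l':.003,'rule_edge_r':.003,'capture_top':.058,'lamp_tip':.1}.get(n,0)
    for d in cams.mark_of('top',n):print(n,round(d['conf'],2),np.round(d['pixel'],1),at_z('top',d['pixel'],z).round(4))
E
```

```text
pics
t 0.0 p [ 0.2503 -0.5447  0.2305] o [-3.067e+00 -6.710e-01  1.000e-03] F [-0.4  0.1  0.7] w 0.0855 gf 0.0 q [-1.14   0.314 -0.048  1.21  -0.     1.571]
0.0187 [[ 0.909  0.418 -0.001]
 [ 0.418 -0.909  0.002]
 [-0.    -0.002 -1.   ]]
top [[488.3, 0.0, 310.4], [0.0, 488.3, 202.5], [0.0, 0.0, 1.0]] 0.03291024282992414 [[-0.022, -0.983, 0.184, 0.326], [-1.0, 0.021, -0.009, -0.044], [0.005, -0.184, -0.983, 1.401], [0.0, 0.0, 0.0, 1.0]]
side [[520.1, 0.0, 318.3], [0.0, 520.1, 203.4], [0.0, 0.0, 1.0]] -0.10325740933635512 [[-0.952, -0.189, 0.242, 0.228], [-0.307, 0.631, -0.712, 0.908], [-0.018, -0.752, -0.659, 0.956], [0.0, 0.0, 0.0, 1.0]]
vial_a 0.85 [256.2 155.7] [0.4416 0.387  0.    ]
vial_a 0.79 [217.7 205.5] [0.5493 0.248  0.    ]
vial_a 0.79 [212.4 159.7] [0.5678 0.3802 0.    ]
vial_a 0.74 [148.3 275.7] [0.7539 0.0432 0.    ]
vial_a 0.68 [294.8 203.2] [0.3304 0.2504 0.    ]
vial_a 0.58 [264.7 215.2] [0.4135 0.2181 0.    ]
vial_a 0.5 [277.2 258.5] [0.3756 0.0953 0.    ]
vial_a_cap 0.7 [253.7 141.7] [0.44   0.3898 0.11  ]
cradle 0.9 [219.4 287.8] [0.5392 0.0102 0.    ]
rule 0.6 [274.  398.4] [ 0.3758 -0.301   0.003 ]
rule_edge_l 0.78 [271.3 368.2] [ 0.3851 -0.2159  0.003 ]
rule_edge_l 0.67 [254.6 141.3] [0.4469 0.4268 0.003 ]
rule_edge_l 0.62 [282.7 431.8] [ 0.3497 -0.3936  0.003 ]
rule_edge_r 0.78 [271.3 368.2] [ 0.3851 -0.2159  0.003 ]
rule_edge_r 0.67 [254.6 141.3] [0.4469 0.4268 0.003 ]
rule_edge_r 0.62 [282.7 431.8] [ 0.3497 -0.3936  0.003 ]
mat 0.94 [266.6 404.8] [ 0.3963 -0.3209  0.    ]
controller 0.87 [183.3 410.7] [ 0.6387 -0.3523  0.    ]
capture_top 0.47 [196.8 402.3] [ 0.5875 -0.3138  0.058 ]
capture_top 0.45 [172.6 161.9] [0.6713 0.3603 0.058 ]
capture_top 0.16 [258.5 156.7] [0.4305 0.3662 0.058 ]
lamp_tip 0.52 [205.8 429. ] [ 0.553 -0.376  0.1  ]
lamp_tip 0.15 [283.9 434.5] [ 0.3448 -0.3762  0.1   ]
tape 0.66 [233.6 186.6] [0.5043 0.3013 0.    ]
```

```bash
python3 -c "
import cv2;a=cv2.imread('pics/t0.png');b=cv2.imread('pics/s0.png');print(a.shape,b.shape)"
```

```text
(400, 640, 3) (400, 640, 3)
```

View pics/t0.png

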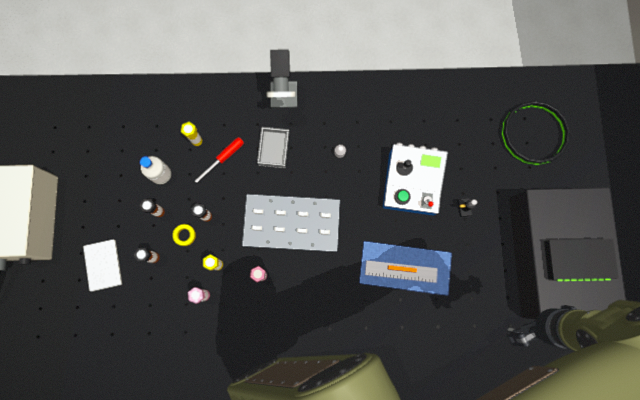

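View pics/s0.png

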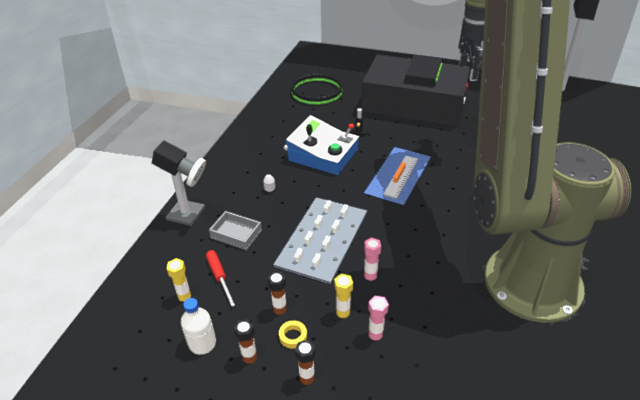

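The top picture shows three amber vials with black caps at about (208,152), (212,202) and (255,147). The look-alikes are yellow at (130,190) and (262,212), and pink at (295,200) and (273,258). The cradle is at (222,291), the rule on its mat at (271,402), and the controller at (180,415). I'll confirm the amber vials in an enlarged crop and measure the cradle and vials more precisely.

```bash
cat >> h.py <<'E'
def rect(cam,name,z):
    d=cams.outline_of(cam,name)[0];c,_=cv2.findContours(d['pixels'].astype(np.uint8),0,1);c=max(c,key=cv2.contourArea)[:,0,::-1]
    w=np.array([at_z(cam,p,z)[:2] for p in c],np.float32)
    (cx,cy),(a,b),an=cv2.minAreaRect(w);print(name,round(d['conf'],2),'c',round(cx,4),round(cy,4),'size',round(a,3),round(b,3),'ang',round(an,2))
def tri(pa,pb,ca='top',cb='side'):
    o,d=ray(ca,pa);p,e=ray(cb,pb);s=np.linalg.lstsq(np.c_[d,-e],p-o,rcond=None)[0];return (o+d*s[0]+p+e*s[1])/2,np.linalg.norm(o+d*s[0]-p-e*s[1])
RG=R.from_matrix(np.array([[0,.7071,.7071],[1,0,0],[0,.7071,-.7071]]).T)
RD=lambda yaw:R.from_matrix(np.array([[np.sin(yaw),-np.cos(yaw),0],[np.cos(yaw),np.sin(yaw),0],[0,0,-1]]).T) # tool down, y along azimuth yaw -> columns
def RP(yaw): return R.from_euler('z',yaw)*R.from_matrix(np.array([[-.7071,0,-.7071],[0,1,0],[.7071,0,-.7071]]).T)
RG=R.from_matrix(np.array([[0,.7071,.7071],[1,0,0],[0,.7071,-.7071]]).T)
def RDn(yaw): # tool pointing down, closing axis y at azimuth yaw
    y=np.array([np.cos(yaw),np.sin(yaw),0]);z=np.array([0,0,-1.]);return R.from_matrix(np.c_[np.cross(y,z),y,z])
def plan(p,rot,n,start=None):
    """n equal rows from start (pos,rot) or the present pose to TCP p, rot"""
    if start is None: s=telemetry.observe();start=(s['tool_pos'],R.from_rotvec(s['orientation']))
    p0,r0=start;r=r0.inv()*rot;w=R.from_rotvec(r.as_rotvec()/n)
    S=sum(R.from_rotvec(w.as_rotvec()*k).as_matrix() for k in range(n))
    v=np.linalg.solve(S,r0.inv().apply(np.asarray(p)-p0));u=np.r_[v/.04,w.as_rotvec()/.12]
    print(n,'x',np.round(u,3).tolist());return (np.asarray(p),rot)
def tcp(g,rot): return np.asarray(g)+rot.apply([0,0,ctrl.grip_point_offset])
E
sed -i '/^RD=/d' h.py
python3 - <<'E'
from h import *
im=cams.get_image('top')[:,:,::-1];im2=cams.get_image('side')[:,:,::-1]
A=cv2.resize(im[110:310,130:270],None,fx=2.8,fy=2.8,interpolation=2);B=cv2.resize(im2[220:400,160:400],None,fx=1.65,fy=1.65,interpolation=2)
o=np.zeros((560,A.shape[1]+B.shape[1],3),np.uint8);o[:A.shape[0],:A.shape[1]]=A;o[:B.shape[0],A.shape[1]:]=B;cv2.imwrite('pics/v1.png',o);print(o.shape)
rect('top','cradle',.01);rect('top','mat',.003);rect('top','rule',.006);rect('top','controller',.05)
for n in ['vial_a','vial_a_cap','cradle','wash_bottle','capture_top','lamp_tip','rule']:
  for d in cams.mark_of('side',n)[:8]:
    z={'vial_a_cap':.11,'capture_top':.056,'lamp_tip':.102,'rule':.003}.get(n,0)
    if d['conf']>.3:print(n,round(d['conf'],2),np.round(d['pixel'],1),at_z('side',d['pixel'],z).round(4))
for d in cams.outline_of('top','vial_a'): print(np.round(d['pixel']),im[int(d['pixel'][0]),int(d['pixel'][1])],round(d['conf'],2))
E
```

```text
(560, 788, 3)
cradle 0.77 c 0.5294 0.0002 size 0.27 0.155 ang 85.54
mat 0.75 c 0.3939 -0.3203 size 0.249 0.12 ang 81.33
rule 0.68 c 0.3852 -0.3078 size 0.199 0.043 ang 82.98
controller 0.96 c 0.641 -0.3523 size 0.165 0.197 ang 80.19
vial_a 0.89 [308.5 279.6] [ 0.5527  0.2457 -0.    ]
vial_a 0.89 [309.6 342.9] [0.4141 0.2062 0.    ]
vial_a 0.87 [335.9 376. ] [ 0.3259  0.2536 -0.    ]
vial_a 0.86 [295.3 183.9] [0.7823 0.278  0.    ]
vial_a 0.78 [375.6 307.8] [0.4365 0.3886 0.    ]
vial_a 0.69 [278.6 370.1] [0.377  0.0988 0.    ]
vial_a 0.65 [354.8 247.5] [0.5741 0.3804 0.    ]
vial_a 0.56 [325.7 246. ] [0.6071 0.3126 0.    ]
vial_a_cap 0.68 [346.7 304.2] [0.4387 0.3923 0.11  ]
vial_a_cap 0.5 [198.4 395.5] [ 0.3608 -0.0801  0.11  ]
cradle 0.96 [242.3 321.7] [ 0.5248  0.0162 -0.    ]
wash_bottle 0.7 [343.4 200.6] [0.6828 0.3856 0.    ]
wash_bottle 0.33 [145.1 332.6] [ 0.6229 -0.4086 -0.    ]
capture_top 0.62 [143.8 334.7] [ 0.5957 -0.3398  0.056 ]
capture_top 0.61 [376.2 307.1] [0.4252 0.4206 0.056 ]
capture_top 0.33 [283.  218.6] [0.6912 0.2591 0.056 ]
lamp_tip 0.56 [128.5 350. ] [ 0.5558 -0.3657  0.102 ]
rule 0.64 [176.1 400.6] [ 0.3833 -0.3089  0.003 ]
rule 0.42 [356.5 251.9] [0.5625 0.383  0.003 ]
[208. 154.] [28 28 27] 0.86
[298. 198.] [244 239 250] 0.72
[214. 201.] [92 92 91] 0.71
[263. 209.] [252 251 250] 0.55
[134. 193.] [  0 148 171] 0.51
[256. 144.] [224 224 223] 0.49
```

View pics/v1.png

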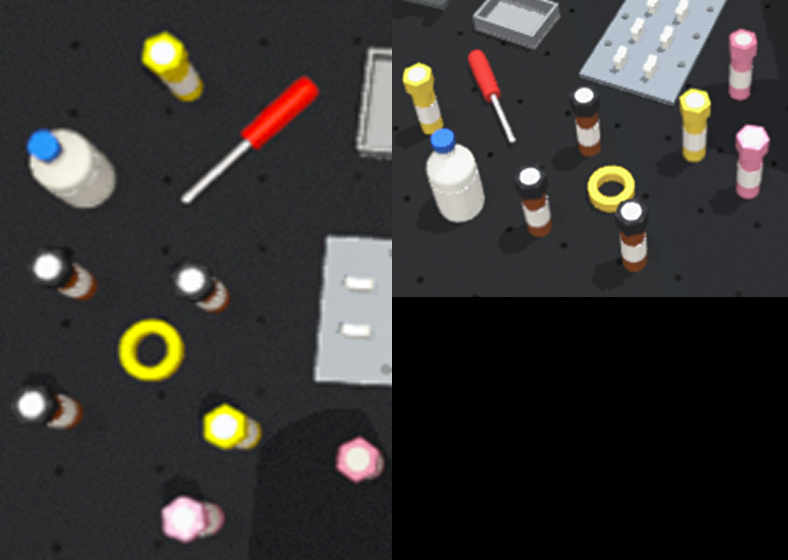

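The enlarged crop confirms the three amber vials with black caps at crop (55,270), (200,285) and (40,405), which are top pixels (208,152), (212,202) and (255,147). The four yellow and pink ones are look-alikes and get left alone. I'll start with the vial at (0.551, 0.247).

```bash
python3 - <<'E'
from h import *
w1=plan([.47,.0,.28],RDn(0),18)
g=tcp([.551,.247,.06],RG)+RG.apply([0,0,.004])
w2=plan(g-RG.apply([0,0,.10]),RG,10,w1); print(g)
E
```

```text
18 x [0.841, -0.187, -0.068, 0.0, 0.0, -0.528]
10 x [0.316, 0.203, 0.569, 0.0, 0.654, -0.0]
[0.551      0.26305132 0.04394868]
```

carry_out(
  commands=[
    [0.65,0.84,-0.19,-0.07,0,0,-0.53],
    [0.65,0.84,-0.19,-0.07,0,0,-0.53],
    [0.65,0.84,-0.19,-0.07,0,0,-0.53],
    [0.65,0.84,-0.19,-0.07,0,0,-0.53],
    [0.65,0.84,-0.19,-0.07,0,0,-0.53],
    [0.65,0.84,-0.19,-0.07,0,0,-0.53],
    [0.65,0.84,-0.19,-0.07,0,0,-0.53],
    [0.65,0.84,-0.19,-0.07,0,0,-0.53],
    [0.65,0.84,-0.19,-0.07,0,0,-0.53],
  ],
  grip_force=40,
)

```text
time: 2.48
tool_pos: [0.4394, -0.3031, 0.2566]
orientation: [2.753, 1.513, 0.0]
wrist_force: [-0.3, -1.2, 0.4]
gripper_width: 0.0554
gripper_force: 0.0
```

carry_out(
  commands=[
    [0.65,0.84,-0.19,-0.07,0,0,-0.53],
    [0.65,0.84,-0.19,-0.07,0,0,-0.53],
    [0.65,0.84,-0.19,-0.07,0,0,-0.53],
    [0.65,0.84,-0.19,-0.07,0,0,-0.53],
    [0.65,0.84,-0.19,-0.07,0,0,-0.53],
    [0.65,0.84,-0.19,-0.07,0,0,-0.53],
    [0.65,0.84,-0.19,-0.07,0,0,-0.53],
    [0.65,0.84,-0.19,-0.07,0,0,-0.53],
    [0.65,0.84,-0.19,-0.07,0,0,-0.53],
  ],
)

```text
time: 3.6
tool_pos: [0.4665, 0.0016, 0.2819]
orientation: [2.214, 2.229, 0.001]
wrist_force: [0.2, -0.6, 0.5]
gripper_width: 0.0557
gripper_force: 0.0
```

```bash
python3 - <<'E'
from h import *
st()
save('wrist','w1.png')
M=cams.camera_model('wrist');print(np.round(M['K'],1).tolist(),M['k1'],np.round(M['world_from_camera'],3).tolist())
g=tcp([.551,.247,.06],RG)+RG.apply([0,0,.004])
w2=plan(g-RG.apply([0,0,.10]),RG,10)
E
```

```text
t 3.6 p [0.4665 0.0016 0.2819] o [2.214e+00 2.229e+00 1.000e-03] F [ 0.2 -0.6  0.5] w 0.0557 gf 0.0 q [ 0.003  0.044 -0.258  1.268  0.     1.567]
[[298.2, 0.0, 322.0], [0.0, 298.2, 199.8], [0.0, 0.0, 1.0]] 0.016977745430776073 [[1.0, 0.01, 0.004, 0.465], [0.011, -0.957, -0.29, 0.078], [0.001, 0.29, -0.957, 0.426], [0.0, 0.0, 0.0, 1.0]]
10 x [0.3, 0.215, 0.57, -0.003, 0.652, 0.009]
```

View pics/w1.png

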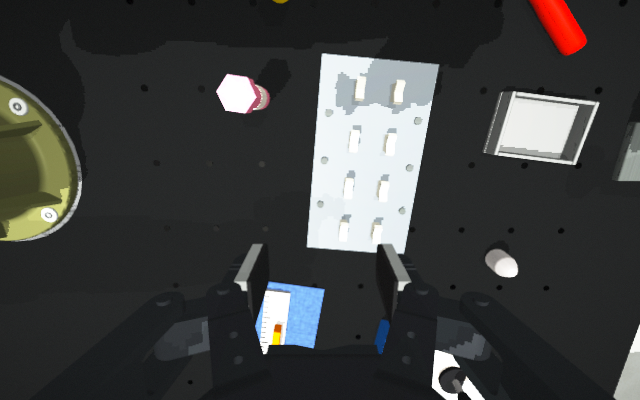

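The wrist picture shows the cradle plate with corners at about (row,col) (54,321), (65,439), (254,404) and (247,307), and its eight saddles. I'll fit the cradle pose from the plate contour.

```bash
cat > cr.py <<'E'
from h import *
im=cv2.imread('pics/w1.png')
hsv=cv2.cvtColor(im,cv2.COLOR_BGR2HSV);m=((hsv[...,2]>105)&(hsv[...,1]<60)).astype(np.uint8);m[:,:300]=0;m[:,445:]=0;m[:45]=0;m[256:]=0
m=cv2.morphologyEx(m,cv2.MORPH_CLOSE,np.ones((9,9)));n,l,s,c=cv2.connectedComponentsWithStats(m)
k=1+s[1:,4].argmax();cs,_=cv2.findContours((l==k).astype(np.uint8),0,1);ct=max(cs,key=cv2.contourArea)
print(s[k]);
w=np.array([at_z('wrist',(p[1],p[0]),.01)[:2] for p in ct[:,0]],np.float32)
print(cv2.minAreaRect(w))
q=cv2.approxPolyDP(ct,8,True)[:,0];print(q.tolist());W=np.array([at_z('wrist',(p[1],p[0]),.01)[:2] for p in q]);print(W.round(4),W.mean(0))
wh=((im.min(2)>225)).astype(np.uint8);wh[:,:300]=0;wh[:,445:]=0
n,l,s,c=cv2.connectedComponentsWithStats(wh)
for i in range(1,n):
    if s[i,4]>60: print(s[i].tolist(),at_z('wrist',(c[i][1],c[i][0]),.033)[:2].round(4))
E
python3 cr.py
```

```text
[  306    53   133   203 20994]
((0.5283834934234619, 0.004381000995635986), (0.2733742296695709, 0.15093635022640228), 85.65599822998047)
[[322, 53], [306, 245], [403, 253], [438, 64]]
[[ 0.4647  0.1458]
 [ 0.4432 -0.1202]
 [ 0.5923 -0.132 ]
 [ 0.6126  0.1344]] [0.52821371 0.00701209]
[308, 54, 124, 199, 15235] [0.5199 0.0074]
[394, 80, 11, 22, 183] [0.5603 0.1008]
[432, 350, 13, 48, 374] [ 0.6612 -0.3332]
```

carry_out(
  commands=[
    [0.65,0.3,0.215,0.57,0,0.652,0.01],
    [0.65,0.3,0.215,0.57,0,0.652,0.01],
    [0.65,0.3,0.215,0.57,0,0.652,0.01],
    [0.65,0.3,0.215,0.57,0,0.652,0.01],
    [0.65,0.3,0.215,0.57,0,0.652,0.01],
    [0.65,0.3,0.215,0.57,0,0.652,0.01],
    [0.65,0.3,0.215,0.57,0,0.652,0.01],
    [0.65,0.3,0.215,0.57,0,0.652,0.01],
    [0.65,0.3,0.215,0.57,0,0.652,0.01],
    [0.65,0.3,0.215,0.57,0,0.652,0.01],
    [0.65,0,0,0,0,0,0],
  ],
)

```text
time: 5.03
tool_pos: [0.5516, 0.1869, 0.1114]
orientation: [-1.769, -1.753, -0.721]
wrist_force: [-0.1, -0.0, -0.2]
gripper_width: 0.0554
gripper_force: 0.0
```

```bash
python3 - <<'E'
from h import *
st();save('wrist','w2.png')
g=tcp([.551,.247,.06],RG)+RG.apply([0,0,.004]);plan(g,RG,4)
E
```

```text
t 5.03 p [0.5516 0.1869 0.1114] o [-1.769 -1.753 -0.721] F [-0.1 -0.  -0.2] w 0.0554 gf 0.0 q [-0.084  0.427 -0.418  0.81   0.778  1.461]
4 x [0.037, -0.007, 0.64, -0.001, 0.009, -0.018]
```

View pics/w2.png

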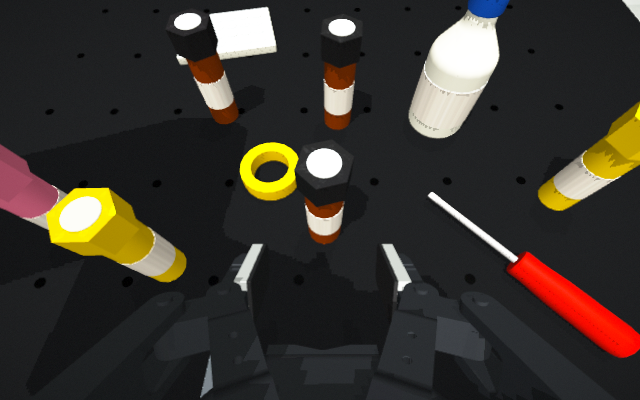

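The amber vial stands centred ahead of the jaws (cap at about row 165, column 325), and nothing is in the approach. The cradle comes out at (0.528, 0.006) with yaw −4.5°. I'll advance and close.

carry_out(
  commands=[
    [0.65,0.037,-0.007,0.64,0,0,0],
    [0.65,0.037,-0.007,0.64,0,0,0],
    [0.65,0.037,-0.007,0.64,0,0,0],
    [0.65,0.037,-0.007,0.64,0,0,0],
    [0.65,0,0,0,0,0,0],
    [0.3,0,0,0,0,0,0],
    [0,0,0,0,0,0,0],
    [0,0,0,0,0,0,0],
    [0,0,0,0,0,0,0],
  ],
  grip_force=40,
)

```text
time: 6.2
tool_pos: [0.5527, 0.2629, 0.0461]
orientation: [-1.769, -1.754, -0.728]
wrist_force: [-0.4, -3.7, 5.6]
gripper_width: 0.0292
gripper_force: 39.5
```

```bash
cat >> h.py <<'E'
CC=np.array([.5283,.006,0]);CY=np.deg2rad(-4.5)
def cw(p): return CC+R.from_euler('z',CY).apply(p)
E
python3 - <<'E'
from h import *
s=st()
# vial position in the tool: its axis through (.551,.247)
p=np.array(s['tool_pos']);r=R.from_rotvec(s['orientation'])
print('axis pt in tool',r.inv().apply(np.array([.551,.247,.06])-p))
up=plan(p+[-.02,-.10,.16],r,5)
rp=RP(CY)
for y in(.096,.032,-.032):
    g=tcp(cw([-.017,y,.047]),rp)
    print(y,g)
    plan(g+[0,0,.10],rp,16,up)
E
```

```text
t 6.2 p [0.5527 0.2629 0.0461] o [-1.769 -1.754 -0.728] F [-0.4 -3.7  5.6] w 0.0292 gf 39.53151047229767 q [ 0.053  0.487 -0.517  0.51   0.782  1.656]
axis pt in tool [-0.001513   -0.00166829 -0.02109571]
5 x [0.21, -0.099, -0.92, 0.0, 0.0, 0.0]
0.096 [0.53206661 0.10200041 0.0337771 ]
16 x [-0.093, -0.114, 0.099, -0.002, -0.647, -0.852]
0.032 [0.52704523 0.0381977  0.0337771 ]
16 x [-0.178, -0.185, 0.078, -0.002, -0.647, -0.852]
-0.032 [ 0.52202385 -0.02560501  0.0337771 ]
16 x [-0.263, -0.257, 0.056, -0.002, -0.647, -0.852]
```

carry_out(
  commands=[
    [0,0.21,-0.1,-0.92,0,0,0],
    [0,0.21,-0.1,-0.92,0,0,0],
    [0,0.21,-0.1,-0.92,0,0,0],
    [0,0.21,-0.1,-0.92,0,0,0],
    [0,0.21,-0.1,-0.92,0,0,0],
  ],
)

```text
time: 6.82
tool_pos: [0.5314, 0.1624, 0.206]
orientation: [-1.769, -1.755, -0.724]
wrist_force: [1.0, 0.2, -0.8]
gripper_width: 0.029
gripper_force: 39.9
```

carry_out(
  commands=[
    [0,-0.26,-0.26,0.06,0,-0.647,-0.852],
    [0,-0.26,-0.26,0.06,0,-0.647,-0.852],
    [0,-0.26,-0.26,0.06,0,-0.647,-0.852],
    [0,-0.26,-0.26,0.06,0,-0.647,-0.852],
    [0,-0.26,-0.26,0.06,0,-0.647,-0.852],
    [0,-0.26,-0.26,0.06,0,-0.647,-0.852],
    [0,-0.26,-0.26,0.06,0,-0.647,-0.852],
    [0,-0.26,-0.26,0.06,0,-0.647,-0.852],
  ],
)

```text
time: 7.82
tool_pos: [0.4835, 0.0834, 0.1375]
orientation: [1.194, 2.731, 0.435]
wrist_force: [-0.2, -0.4, -1.5]
gripper_width: 0.0291
gripper_force: 40.0
```

carry_out(
  commands=[
    [0,-0.26,-0.26,0.06,0,-0.647,-0.852],
    [0,-0.26,-0.26,0.06,0,-0.647,-0.852],
    [0,-0.26,-0.26,0.06,0,-0.647,-0.852],
    [0,-0.26,-0.26,0.06,0,-0.647,-0.852],
    [0,-0.26,-0.26,0.06,0,-0.647,-0.852],
    [0,-0.26,-0.26,0.06,0,-0.647,-0.852],
    [0,-0.26,-0.26,0.06,0,-0.647,-0.852],
    [0,-0.26,-0.26,0.06,0,-0.647,-0.852],
    [0,0,0,0,0,0,0],
  ],
)

```text
time: 8.95
tool_pos: [0.5594, -0.0238, 0.1669]
orientation: [0.097, 2.425, -0.046]
wrist_force: [-0.3, 0.0, -1.8]
gripper_width: 0.0287
gripper_force: 40.7
```

```bash
python3 - <<'E'
from h import *
s=st();save('wrist','w3.png')
rp=RP(CY);g=tcp(cw([-.016,-.032,.047]),rp);print(g)
a=plan(g+[0,0,.02],rp,4);plan(g,rp,3,a)
E
```

```text
t 8.95 p [ 0.5594 -0.0238  0.1669] o [ 0.097  2.425 -0.046] F [-0.3  0.  -1.8] w 0.0287 gf 40.708263516426086 q [-0.012 -0.179 -1.024  0.012 -0.051  0.048]
[ 0.52302077 -0.02568347  0.0337771 ]
4 x [0.634, -0.03, 0.37, -0.015, -0.153, 0.004]
3 x [0.118, -0.0, 0.118, 0.0, 0.0, 0.0]
```

View pics/w3.png

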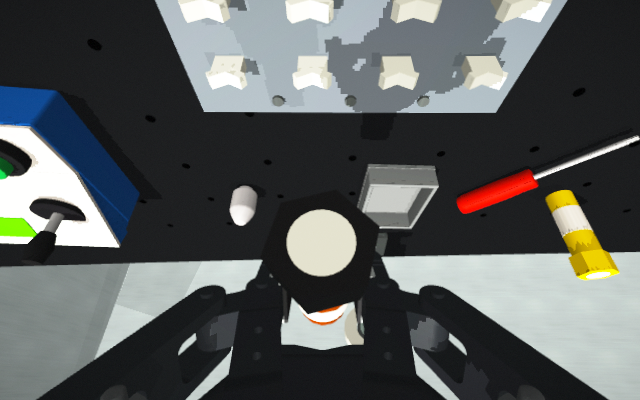

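The wrist picture shows the vial held firmly (cap at 245,322), but joint 3 sits at its limit, so a 45° forward placing is out of reach. I'll fit the arm's geometry from the poses so far and choose a tilt that fits.

```bash
cat > kin.py <<'E'
from h import *
from scipy.optimize import least_squares
D=[([-1.14,.314,-.048,1.21,0,1.571],[.2503,-.5447,.2305],[-3.067,-.671,.001]),
([.003,.044,-.258,1.268,0,1.567],[.4665,.0016,.2819],[2.214,2.229,.001]),
([-.084,.427,-.418,.81,.778,1.461],[.5516,.1869,.1114],[-1.769,-1.753,-.721]),
([.053,.487,-.517,.51,.782,1.656],[.5527,.2629,.0461],[-1.769,-1.754,-.728]),
([-.012,-.179,-1.024,.012,-.051,.048],[.5594,-.0238,.1669],[.097,2.425,-.046])]
def fk(q,P):
    h,c,L1,L2,e,a,T=P
    z1=R.from_euler('z',q[0]);f=q[1]-q[2];p=f+q[3]
    v=lambda r,z:np.array([r,0,z])
    W=v(c,h)+L1*v(np.sin(q[1]),np.cos(q[1]))+L2*v(np.cos(f),-np.sin(f))+e*v(np.sin(f),np.cos(f))
    Rp=z1*R.from_euler('y',p)   # x axis = along the tool
    Rt=Rp*R.from_euler('z',q[4])
    pos=z1.apply(W)+Rp.apply([a,0,0])+Rt.apply([T,0,0])
    # tool frame at q6=0 pitch down: y left, z along link
    B=R.from_matrix(np.array([[0,0,1],[0,1,0],[-1,0,0]]))
    return pos,Rt*B*R.from_euler('z',q[5])
def res(P):
    o=[]
    for q,p,r in D:
        a,b=fk(q,P);o+=list(a-p)
    return o
s=least_squares(res,[.28,0,.5,.45,0,.1,.3]);P=s.x
if __name__=='__main__':
    print(P.round(4),np.abs(s.fun).max())
    for q,p,r in D:print((fk(q,P)[1].inv()*R.from_rotvec(r)).as_rotvec().round(3))
LO=np.array([-2.67,-.69,-1.03,-2.08,-1.42,-3.14])+.02;HI=np.array([2.67,1.73,1.25,2.16,1.45,3.14])-.02
def ik(p,rot,q0):
    def f(q):
        a,b=fk(q,P);return np.r_[(a-p)*10,(b.inv()*rot).as_rotvec()]
    s=least_squares(f,np.clip(q0,LO+.01,HI-.01),bounds=(LO,HI));return s.x,np.abs(s.fun).max()
E
cat > t.py <<'E'
from kin import *
def RT(az,tilt,sg):  # tool tilted from down by tilt toward azimuth az; y = sg*left
    z=np.array([np.cos(az)*np.sin(tilt),np.sin(az)*np.sin(tilt),-np.cos(tilt)]);y=sg*np.array([-np.sin(az),np.cos(az),0]);return R.from_matrix(np.c_[np.cross(y,z),y,z])
if __name__=='__main__':
  for tilt in(20,25,30,35):
    for y in(-.032,.032,.096):
      for dz in(0,.08):
        r=RT(CY,np.deg2rad(tilt),1);q,e=ik(tcp(cw([-.005,y,.047+dz]),r),r,[0,-.2,-.9,.5,0,0]);print('fwd',tilt,y,dz,q.round(2),round(e,3))
  for tilt in(30,45):
    for y in(-.032,.032,.096):
        r=RT(CY+np.pi,np.deg2rad(tilt),1);q,e=ik(tcp(cw([.017,y,.047]),r),r,[0,.9,-.3,1.2,0,-3]);print('back',tilt,y,q.round(2),round(e,3))
E
python3 kin.py; python3 t.py
```

```text
[ 2.830e-01 -3.000e-04  5.219e-01  4.408e-01  7.600e-02  1.328e-01
  3.312e-01] 0.00026144644705794473
[ 0.001 -0.    -0.   ]
[0.    0.001 0.   ]
[ 0. -0.  0.]
[-0.001 -0.    -0.001]
[0.001 0.    0.001]
fwd 20 -0.032 0 [-0.04  0.14 -0.88  0.21 -0.01  0.03] 0.0
fwd 20 -0.032 0.08 [-0.04  0.01 -0.78  0.43 -0.01  0.03] 0.0
fwd 20 0.032 0 [ 0.11  0.15 -0.86  0.22 -0.06  0.18] 0.0
fwd 20 0.032 0.08 [ 0.11  0.02 -0.76  0.44 -0.06  0.18] 0.0
fwd 20 0.096 0 [ 0.25  0.18 -0.82  0.24 -0.11  0.31] 0.0
fwd 20 0.096 0.08 [ 0.25  0.06 -0.73  0.45 -0.11  0.31] 0.0
fwd 25 -0.032 0 [-0.04  0.11 -0.97  0.06 -0.02  0.04] 0.0
fwd 25 -0.032 0.08 [-0.04 -0.04 -0.87  0.3  -0.02  0.04] 0.0
fwd 25 0.032 0 [ 0.12  0.12 -0.95  0.07 -0.08  0.18] 0.0
fwd 25 0.032 0.08 [ 0.12 -0.02 -0.85  0.31 -0.08  0.18] 0.0
fwd 25 0.096 0 [ 0.27  0.15 -0.91  0.1  -0.15  0.32] 0.0
fwd 25 0.096 0.08 [ 0.27  0.01 -0.81  0.33 -0.15  0.32] 0.0
fwd 30 -0.032 0 [-0.04  0.1  -1.01 -0.02 -0.02  0.04] 0.039
fwd 30 -0.032 0.08 [-0.04 -0.08 -0.96  0.17 -0.02  0.04] 0.0
fwd 30 0.032 0 [ 0.14  0.11 -1.01 -0.04 -0.11  0.19] 0.021
fwd 30 0.03
[... 170 characters left out ...]
35 -0.032 0 [-0.03  0.1  -1.01 -0.03 -0.03  0.04] 0.119
fwd 35 -0.032 0.08 [-0.03 -0.1  -1.01  0.08 -0.03  0.04] 0.031
fwd 35 0.032 0 [ 0.15  0.11 -1.01 -0.05 -0.14  0.2 ] 0.097
fwd 35 0.032 0.08 [ 0.15 -0.08 -1.01  0.06 -0.13  0.19] 0.013
fwd 35 0.096 0 [ 0.32  0.14 -1.01 -0.1  -0.23  0.35] 0.051
fwd 35 0.096 0.08 [ 0.32 -0.04 -0.98  0.06 -0.22  0.33] 0.0
back 30 -0.032 [-0.06  0.8   0.13  1.42  0.01 -3.12] 0.002
back 30 0.032 [ 0.03  0.81  0.14  1.43  0.06 -3.04] 0.0
back 30 0.096 [ 0.12  0.82  0.17  1.44  0.1  -2.97] 0.0
back 45 -0.032 [-0.06  1.04  0.45  1.76  0.01 -3.12] 0.007
back 45 0.032 [ 0.03  1.05  0.47  1.77  0.07 -3.07] 0.0
back 45 0.096 [ 0.11  1.07  0.51  1.78  0.13 -3.01] 0.0
```

The fit is accurate to 0.3 mm. The solution is to grasp at 68° from vertical and place at 22° forward with the caps towards the robot. I'll set this vial back upright where it stood and regrasp it at 68°.

```bash
cat > t2.py <<'E'
from t import *
T68=np.deg2rad(68);T22=np.deg2rad(22)
RG2=RT(np.pi/2,T68,-1);RP2=RT(CY,T22,1)
E
python3 - <<'E'
from t2 import *
rg=R.from_rotvec([-1.769,-1.754,-.726])
a=plan([.5314,.1624,.216],rg,16)
b=plan([.5527,.2629,.0466],rg,6,a)
q=np.array([0.05,.5,-.5,.5,.8,1.6])
for n,g,az in(('B',[.551,.248,.047],90),('C',[.571,.380,.047],90),('A',[.439,.388,.047],120)):
    r=RT(np.deg2rad(az),T68,-1)
    for back in(0,.09):print(n,back,ik(tcp(g,r)-r.apply([0,0,back]),r,q))
E
```

```text
16 x [0.278, 0.22, -0.045, -0.031, 0.621, 0.843]
6 x [-0.2, 0.089, 0.796, 0.0, 0.0, 0.0]
B 0 (array([-0.07553662,  0.71838077, -0.47328736,  0.56378239,  1.17982663,
        1.37145258]), np.float64(4.129209751901897e-09))
B 0.09 (array([-0.22333732,  0.7449227 , -0.33344248,  0.99388773,  1.12940005,
        1.02575291]), np.float64(5.0013054253561515e-09))
C 0 (array([ 0.15684465,  0.68374849, -0.59226088, -0.07412715,  1.1575021 ,
        1.97025823]), np.float64(3.935063386251159e-11))
C 0.09 (array([ 0.01200193,  0.64687797, -0.49392877,  0.4002932 ,  1.18664567,
        1.60282568]), np.float64(1.5643042416968456e-13))
A 0 (array([ 0.23066209,  0.8660167 , -0.200008  ,  1.12530768,  1.09229464,
        0.89292416]), np.float64(1.9971801989981945e-12))
A 0.09 (array([ 0.10328898,  0.89790658, -0.06083512,  1.40239947,  1.00934662,
        0.69757461]), np.float64(1.1357782492282809e-09))
```

carry_out(
  commands=[
    [0,0.28,0.22,-0.045,-0.03,0.621,0.843],
    [0,0.28,0.22,-0.045,-0.03,0.621,0.843],
    [0,0.28,0.22,-0.045,-0.03,0.621,0.843],
    [0,0.28,0.22,-0.045,-0.03,0.621,0.843],
    [0,0.28,0.22,-0.045,-0.03,0.621,0.843],
    [0,0.28,0.22,-0.045,-0.03,0.621,0.843],
    [0,0.28,0.22,-0.045,-0.03,0.621,0.843],
    [0,0.28,0.22,-0.045,-0.03,0.621,0.843],
  ],
)

```text
time: 10.0
tool_pos: [0.5056, 0.0747, 0.1561]
orientation: [1.215, 2.769, 0.438]
wrist_force: [0.3, 0.3, -2.1]
gripper_width: 0.029
gripper_force: 40.7
```

carry_out(
  commands=[
    [0,0.28,0.22,-0.045,-0.03,0.621,0.843],
    [0,0.28,0.22,-0.045,-0.03,0.621,0.843],
    [0,0.28,0.22,-0.045,-0.03,0.621,0.843],
    [0,0.28,0.22,-0.045,-0.03,0.621,0.843],
    [0,0.28,0.22,-0.045,-0.03,0.621,0.843],
    [0,0.28,0.22,-0.045,-0.03,0.621,0.843],
    [0,0.28,0.22,-0.045,-0.03,0.621,0.843],
    [0,0.28,0.22,-0.045,-0.03,0.621,0.843],
    [0,0,0,0,0,0,0],
  ],
)

```text
time: 11.12
tool_pos: [0.5304, 0.1636, 0.215]
orientation: [-1.77, -1.756, -0.72]
wrist_force: [-0.7, -0.2, -1.1]
gripper_width: 0.0286
gripper_force: 40.7
```

```bash
python3 - <<'E'
from t2 import *
s=st();rg=R.from_rotvec([-1.769,-1.754,-.726])
a=plan([.5527,.2629,.0656],rg,6);plan([.5527,.2629,.0471],rg,3,a)
E
```

```text
t 11.12 p [0.5304 0.1636 0.215 ] o [-1.77  -1.756 -0.72 ] F [-0.7 -0.2 -1.1] w 0.0286 gf 40.692840814590454 q [-0.129  0.295 -0.339  1.064  0.77   1.398]
6 x [-0.143, 0.093, 0.734, -0.004, 0.006, -0.001]
3 x [-0.109, 0.001, 0.109, 0.0, 0.0, 0.0]
```

carry_out(
  commands=[
    [0,-0.143,0.093,0.734,-0.004,0.006,0],
    [0,-0.143,0.093,0.734,-0.004,0.006,0],
    [0,-0.143,0.093,0.734,-0.004,0.006,0],
    [0,-0.143,0.093,0.734,-0.004,0.006,0],
    [0,-0.143,0.093,0.734,-0.004,0.006,0],
    [0,-0.143,0.093,0.734,-0.004,0.006,0],
    [0,-0.109,0,0.109,0,0,0],
    [0,-0.109,0,0.109,0,0,0],
    [0,-0.109,0,0.109,0,0,0],
    [0,0,0,0,0,0,0],
  ],
)

```text
time: 12.38
tool_pos: [0.5538, 0.2629, 0.0483]
orientation: [-1.769, -1.755, -0.73]
wrist_force: [0.1, 0.1, -0.5]
gripper_width: 0.0291
gripper_force: 40.7
```

```bash
python3 - <<'E'
from t2 import *
s=st();print(s['torque'])
E
```

```text
t 12.38 p [0.5538 0.2629 0.0483] o [-1.769 -1.755 -0.73 ] F [ 0.1  0.1 -0.5] w 0.0291 gf 40.68820774555206 q [ 0.053  0.484 -0.515  0.512  0.782  1.656]
[-0.90701713  0.05514925  0.02667434]
```

carry_out(
  commands=[
    [0,-0.04,0,0.04,0,0,0],
    [0,0,0,0,0,0,0],
  ],
)

```text
time: 12.62
tool_pos: [0.554, 0.2632, 0.0462]
orientation: [-1.768, -1.756, -0.731]
wrist_force: [0.8, -0.6, -0.6]
gripper_width: 0.0291
gripper_force: 40.8
```

```bash
python3 - <<'E'
from t2 import *
s=st()
E
```

```text
t 12.62 p [0.554  0.2632 0.0462] o [-1.768 -1.756 -0.731] F [ 0.8 -0.6 -0.6] w 0.0291 gf 40.840516090393066 q [ 0.053  0.488 -0.516  0.507  0.782  1.656]
```

carry_out(
  commands=[
    [0,-0.018,0,0.018,0,0,0],
    [0,0,0,0,0,0,0],
    [0.2,0,0,0,0,0,0],
    [0.35,0,0,0,0,0,0],
    [0.5,0,0,0,0,0,0],
    [0.55,0,0,0,0,0,0],
  ],
)

```text
time: 13.38
tool_pos: [0.5534, 0.2633, 0.0447]
orientation: [-1.768, -1.755, -0.729]
wrist_force: [-0.6, -0.1, 0.8]
gripper_width: 0.0468
gripper_force: 0.0
```

```bash
python3 - <<'E'
from t2 import *
s=st();save('side','s2.png',(220,400,160,400),2.5)
for d in cams.mark_of('side','vial_a')[:7]:
    if d['conf']>.3:print('vial',round(d['conf'],2),np.round(d['pixel'],1),at_z('side',d['pixel'],0).round(4))
r=RG2;g=tcp([.554,.249,.047],r)+r.apply([0,0,.003])
plan(g,r,5)
E
```

```text
t 13.38 p [0.5534 0.2633 0.0447] o [-1.768 -1.755 -0.729] F [-0.6 -0.1  0.8] w 0.0468 gf 0.0 q [ 0.054  0.49  -0.517  0.505  0.782  1.656]
vial 0.96 [277.3 367.4] [0.3841 0.0967 0.    ]
vial 0.84 [311.8 345.1] [0.4076 0.2107 0.    ]
vial 0.81 [295.1 182.5] [0.7858 0.2785 0.    ]
vial 0.77 [308.5 279. ] [0.554  0.2461 0.    ]
vial 0.72 [177.9 397.8] [ 0.3901 -0.3019 -0.    ]
vial 0.7 [375.4 306.8] [0.4386 0.3887 0.    ]
vial 0.68 [356.8 251.7] [0.5637 0.3822 0.    ]
5 x [-0.007, 0.003, 0.041, 0.009, 0.672, -0.008]
```

View pics/s2.png

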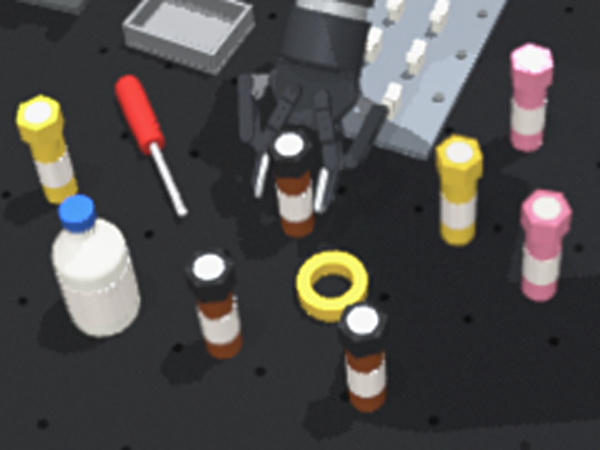

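The crop shows the vial upright between the open jaws (cap at about (145,290)), with nothing else disturbed. Next I tilt to 68° around it and grip.

carry_out(
  commands=[
    [0.55,0,0,0.04,0,0.672,0],
    [0.55,0,0,0.04,0,0.672,0],
    [0.55,0,0,0.04,0,0.672,0],
    [0.55,0,0,0.04,0,0.672,0],
    [0.55,0,0,0.04,0,0.672,0],
    [0.55,0,0,0,0,0,0],
    [0.2,0,0,0,0,0,0],
    [0,0,0,0,0,0,0],
    [0,0,0,0,0,0,0],
    [0,0,0,0,0,0,0],
  ],
  grip_force=45,
)

```text
time: 14.72
tool_pos: [0.5538, 0.2699, 0.0407]
orientation: [-1.492, -1.482, -1.006]
wrist_force: [0.1, 0.2, -0.5]
gripper_width: 0.0286
gripper_force: 44.2
```

```bash
cat >> t2.py <<'E'
def place(y,hb,n=20,hov=.09,lift=.13,start=None,dx=0,m=4):
    """hb: grip height from vial bottom. prints the rows: lift, swing, descend"""
    s=telemetry.observe();p=np.array(s['tool_pos']);r=R.from_rotvec(s['orientation'])
    a=plan(p+[dx,0,lift],r,m)
    g=tcp(cw([.043-hb,y,.047]),RP2)
    b=plan(g+[0,0,hov],RP2,n,a)
    # check path by kinematics
    q=np.array(s['qpos']);pa,ra=a;w=R.from_rotvec((ra.inv()*RP2).as_rotvec()/n);S=sum(R.from_rotvec(w.as_rotvec()*k).as_matrix() for k in range(n));v=np.linalg.solve(S,ra.inv().apply(b[0]-pa))
    for k in range(n):
        pa=pa+ra.apply(v);ra=ra*w;qq,e=ik(pa,ra,q)
        bot=pa+ra.apply([0,0,-.0187])-hb*ra.apply(R_T.apply([0,0,1]));cap=bot+.11*ra.apply(R_T.apply([0,0,1]))
        if k%3==1 or e>.003:print(k,pa.round(3),'q',qq.round(2),'err',round(e,3),'dq/dt',round(np.abs(qq-q).max()*8,2),'bot',bot.round(3),'cap',cap.round(3))
        q=qq
    return g
R_T=RG2.inv()
E
python3 - <<'E'
from t2 import *
s=st();p=np.array(s['tool_pos']);r=R.from_rotvec(s['orientation']);gp=p-r.apply([0,0,.0187]);print(gp)
print(place(-.032,gp[2]))
E
```

```text
t 14.72 p [0.5538 0.2699 0.0407] o [-1.492 -1.482 -1.006] F [ 0.1  0.2 -0.5] w 0.0286 gf 44.249324798583984 q [-0.067  0.711 -0.485  0.522  1.182  1.412]
[0.55365093 0.25255857 0.04766263]
4 x [0.753, 0.0, -0.305, 0.0, 0.0, 0.0]
20 x [-0.284, -0.3, -0.132, 0.266, -0.518, -0.627]
1 [0.531 0.251 0.154] q [-0.07  0.49 -0.42  0.89  1.05  1.2 ] err 0.0 dq/dt 0.76 bot [0.537 0.229 0.116] cap [0.524 0.242 0.224]
4 [0.505 0.213 0.129] q [-0.07  0.43 -0.43  0.93  0.84  0.98] err 0.0 dq/dt 0.55 bot [0.521 0.187 0.098] cap [0.486 0.215 0.198]
7 [0.49  0.168 0.108] q [-0.06  0.35 -0.46  0.9   0.63  0.8 ] err 0.0 dq/dt 0.54 bot [0.516 0.14  0.086] cap [0.459 0.178 0.172]
10 [0.486 0.118 0.095] q [-0.05  0.27 -0.52  0.83  0.44  0.63] err 0.0 dq/dt 0.5 bot [0.52  0.092 0.083] cap [0.443 0.133 0.15 ]
13 [0.493 0.066 0.092] q [-0.04  0.17 -0.6   0.73  0.26  0.46] err 0.0 dq/dt 0.48 bot [0.532 0.046 0.09 ] cap [0.438 0.082 0.135]
16 [0.508 0.017 0.1  ] q [-0.04  0.08 -0.69  0.59  0.11  0.26] err 0.0 dq/dt 0.54 bot [0.549 0.004 0.109] cap [0.444 0.03  0.13 ]
19 [ 0.528 -0.026  0.12 ] q [-0.04 -0.02 -0.8   0.41 -0.01  0.04] err 0.0 dq/dt 0.62 bot [ 0.569 -0.029  0.137] cap [ 0.459 -0.021  0.137]
[ 0.5281246  -0.02608515  0.02966166]
```

carry_out(
  commands=[
    [0,0.753,0,-0.305,0,0,0],
    [0,0.753,0,-0.305,0,0,0],
    [0,0.753,0,-0.305,0,0,0],
    [0,0.753,0,-0.305,0,0,0],
  ],
)

```text
time: 15.22
tool_pos: [0.5536, 0.2697, 0.1714]
orientation: [-1.492, -1.482, -1.006]
wrist_force: [0.4, -0.3, -1.2]
gripper_width: 0.0286
gripper_force: 44.4
```

carry_out(
  commands=[
    [0,-0.284,-0.3,-0.132,0.266,-0.518,-0.627],
    [0,-0.284,-0.3,-0.132,0.266,-0.518,-0.627],
    [0,-0.284,-0.3,-0.132,0.266,-0.518,-0.627],
    [0,-0.284,-0.3,-0.132,0.266,-0.518,-0.627],
    [0,-0.284,-0.3,-0.132,0.266,-0.518,-0.627],
    [0,-0.284,-0.3,-0.132,0.266,-0.518,-0.627],
    [0,-0.284,-0.3,-0.132,0.266,-0.518,-0.627],
    [0,-0.284,-0.3,-0.132,0.266,-0.518,-0.627],
    [0,-0.284,-0.3,-0.132,0.266,-0.518,-0.627],
    [0,-0.284,-0.3,-0.132,0.266,-0.518,-0.627],
  ],
)

```text
time: 16.48
tool_pos: [0.4857, 0.1343, 0.098]
orientation: [-1.052, -2.633, -0.652]
wrist_force: [-0.2, 0.4, -1.2]
gripper_width: 0.0287
gripper_force: 44.3
```

carry_out(
  commands=[
    [0,-0.284,-0.3,-0.132,0.266,-0.518,-0.627],
    [0,-0.284,-0.3,-0.132,0.266,-0.518,-0.627],
    [0,-0.284,-0.3,-0.132,0.266,-0.518,-0.627],
    [0,-0.284,-0.3,-0.132,0.266,-0.518,-0.627],
    [0,-0.284,-0.3,-0.132,0.266,-0.518,-0.627],
    [0,-0.284,-0.3,-0.132,0.266,-0.518,-0.627],
    [0,-0.284,-0.3,-0.132,0.266,-0.518,-0.627],
    [0,-0.284,-0.3,-0.132,0.266,-0.518,-0.627],
    [0,-0.284,-0.3,-0.132,0.266,-0.518,-0.627],
    [0,-0.284,-0.3,-0.132,0.266,-0.518,-0.627],
    [0,0,0,0,0,0,0],
  ],
)

```text
time: 17.85
tool_pos: [0.5272, -0.0257, 0.1191]
orientation: [0.11, 2.756, -0.02]
wrist_force: [-0.1, -0.3, -2.1]
gripper_width: 0.0289
gripper_force: 44.4
```

```bash
python3 - <<'E'
from t2 import *
s=st();save('wrist','w4.png')
g=tcp(cw([.043-.0477,-.032,.047]),RP2);a=plan(g+[0,0,.02],RP2,4);plan(g+[0,0,.002],RP2,3,a)
E
```

```text
t 17.85 p [ 0.5272 -0.0257  0.1191] o [ 0.11   2.756 -0.02 ] F [-0.1 -0.3 -2.1] w 0.0289 gf 44.40195322036743 q [-0.04  -0.025 -0.804  0.408 -0.014  0.037]
4 x [0.157, -0.004, 0.404, 0.002, -0.002, -0.004]
3 x [0.056, 0.0, 0.139, 0.0, 0.0, 0.0]
```

View pics/w4.png

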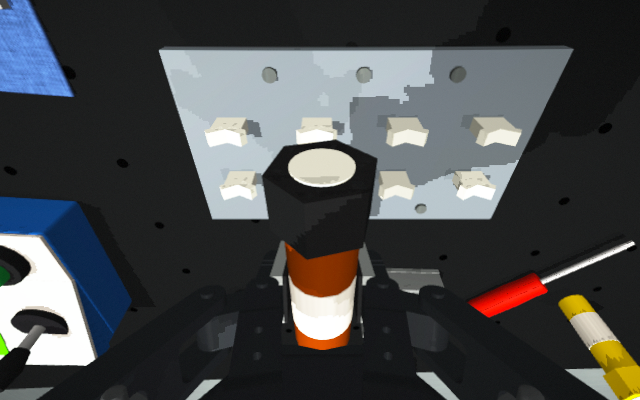

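The vial lies horizontal over slot −32, cap toward the robot. The plate corners are at about (50,160), (48,572), (219,491) and (220,211), which lets me recheck the cradle pose.

```bash
python3 - <<'E'
from h import *
W=np.array([at_z('wrist',p,.01)[:2] for p in((50,160),(48,572),(219,491),(220,211))]);print(W.round(4),W.mean(0))
for p in [(-.075,-.135),(-.075,.135),(.075,.135),(.075,-.135)]:print(p,cw([*p,.01])[:2].round(4))
E
```

```text
[[ 0.4442 -0.1254]
 [ 0.4651  0.1411]
 [ 0.6153  0.1312]
 [ 0.5944 -0.14  ]] [0.52976142 0.00171681]
(-0.075, -0.135) [ 0.4429 -0.1227]
(-0.075, 0.135) [0.4641 0.1465]
(0.075, 0.135) [0.6137 0.1347]
(0.075, -0.135) [ 0.5925 -0.1345]
```

carry_out(
  commands=[
    [0,0.157,0,0.404,0,0,0],
    [0,0.157,0,0.404,0,0,0],
    [0,0.157,0,0.404,0,0,0],
    [0,0.157,0,0.404,0,0,0],
    [0,0,0,0,0,0,0],
  ],
)

```text
time: 18.52
tool_pos: [0.5274, -0.0257, 0.0479]
orientation: [0.11, 2.76, -0.02]
wrist_force: [-0.2, 0.4, -0.4]
gripper_width: 0.0289
gripper_force: 44.5
```

```bash
python3 - <<'E'
from t2 import *
s=st()
g=tcp(cw([.043-.0477,-.032,.047]),RP2);plan(g+[0,0,.0],RP2,4)
E
```

```text
t 18.52 p [ 0.5274 -0.0257  0.0479] o [ 0.11  2.76 -0.02] F [-0.2  0.4 -0.4] w 0.0289 gf 44.48452591896057 q [-0.04   0.092 -0.889  0.211 -0.014  0.037]
4 x [0.038, -0.002, 0.107, 0.001, -0.009, -0.003]
```

```bash
cat >> h.py <<'E'
def wcam(pos,rv):
    """wrist camera model for a past TCP pose"""
    s=telemetry.observe();M=dict(cams.camera_model('wrist'));T=np.eye(4);T[:3,:3]=R.from_rotvec(s['orientation']).as_matrix();T[:3,3]=s['tool_pos']
    N=np.eye(4);N[:3,:3]=R.from_rotvec(rv).as_matrix();N[:3,3]=pos
    M['world_from_camera']=N@np.linalg.inv(T)@np.array(M['world_from_camera']);return M
E
python3 - <<'E'
from h import *
for fn,pose in(('w4',([.5272,-.0257,.1191],[.11,2.756,-.02])),('w3',([.5594,-.0238,.1669],[.097,2.425,-.046]))):
    M=wcam(*pose);im=cv2.imread(f'pics/{fn}.png').astype(int)
    m=((im[...,2]-im[...,0]>4)&(im.min(2)>150)).astype(np.uint8)   # warm white saddles
    n,l,s,c=cv2.connectedComponentsWithStats(cv2.morphologyEx(m,cv2.MORPH_CLOSE,np.ones((5,5))))
    for i in range(1,n):
        if 150<s[i,4]<2500 and s[i,1]<200:
            ys=np.where(l==i);x0,w=s[i,0],s[i,2]
            # rim corners: leftmost and rightmost pixel
            L=ys[1].argmin();Rr=ys[1].argmax()
            pl=at_z('wrist',(ys[0][L],ys[1][L]-.5),.036,M);pr=at_z('wrist',(ys[0][Rr],ys[1][Rr]+.5),.036,M);mid=(pl+pr)/2
            d=R.from_euler('z',-CY).apply(mid-CC);print(fn,s[i].tolist(),'mid in cradle',d[:2].round(4),'w',np.linalg.norm(pl-pr).round(4))
E
```

```text
w4 [475, 117, 47, 29, 1014] mid in cradle [-0.0337  0.0856] w 0.0355
w4 [205, 118, 42, 28, 539] mid in cradle [-0.0269 -0.0985] w 0.0281
w4 [296, 118, 41, 26, 522] mid in cradle [-0.0299 -0.0365] w 0.0279
w4 [386, 118, 43, 29, 972] mid in cradle [-0.026   0.0259] w 0.0292
w4 [288, 149, 68, 37, 1967] mid in cradle [-0.001  -0.0329] w 0.0505
w4 [220, 171, 37, 28, 534] mid in cradle [ 0.0203 -0.0984] w 0.0287
w4 [378, 171, 37, 28, 806] mid in cradle [0.0206 0.0257] w 0.029
w4 [452, 171, 44, 28, 614] mid in cradle [0.0139 0.0845] w 0.036
w3 [206, 0, 24, 23, 195] mid in cradle [-0.026  -0.0904] w 0.0142
w3 [286, 0, 48, 23, 335] mid in cradle [-0.0303 -0.036 ] w 0.0278
w3 [391, 0, 51, 23, 983] mid in cradle [-0.0265  0.0261] w 0.0288
w3 [495, 0, 57, 22, 644] mid in cradle [-0.0247  0.0889] w 0.0292
w3 [206, 56, 41, 33, 681] mid in cradle [ 0.0205 -0.0984] w 0.0286
w3 [293, 56, 39, 33, 767] mid in cradle [ 0.0177 -0.0361] w 0.028
w3 [378, 56, 41, 34, 1062] mid in cradle [0.0215 0.0259] w 0.0292
w3 [464, 56, 44, 34, 1015] mid in cradle [0.021  0.0886] w 0.0289
w3 [0, 125, 78, 53, 152] mid in cradle [ 0.1066 -0.2984] w 0.0758
w3 [533, 136, 107, 43, 387] mid in cradle [0.1102 0.2204] w 0.0817
w3 [0, 138, 39, 37, 153] mid in cradle [ 0.1012 -0.3155] w 0.0332
w3 [230, 187, 24, 39, 575] mid in cradle [ 0.21   -0.1316] w 0.0302
```

```bash
sed -i 's/^CC=.*;/CC=np.array([.5293,.0022,0]);/' h.py; python3 - <<'E'
from t2 import *
s=st()
g=tcp(cw([.043-.0477,-.032,.047]),RP2);p=plan(g+[0,0,.012],RP2,2);plan(g+[0,0,.001],RP2,4,p)
E
```

```text
t 18.52 p [ 0.5274 -0.0257  0.0479] o [ 0.11  2.76 -0.02] F [-0.2  0.4 -0.4] w 0.0289 gf 44.48452591896057 q [-0.04   0.092 -0.889  0.211 -0.014  0.037]
2 x [0.006, -0.051, 0.081, 0.002, -0.019, -0.006]
4 x [0.026, 0.0, 0.064, 0.0, 0.0, 0.0]
```

carry_out(
  commands=[
    [0,0.006,-0.051,0.081,0,-0.019,-0.006],
    [0,0.006,-0.051,0.081,0,-0.019,-0.006],
    [0,0.026,0,0.064,0,0,0],
    [0,0.026,0,0.064,0,0,0],
    [0,0,0,0,0,0,0],
  ],
)

```text
time: 19.15
tool_pos: [0.5304, -0.0303, 0.0378]
orientation: [0.107, 2.752, -0.022]
wrist_force: [-0.7, -0.2, -1.0]
gripper_width: 0.0289
gripper_force: 44.5
```

carry_out(
  commands=[
    [0,0.026,0,0.064,0,0,0],
    [0,0,0,0,0,0,0],
  ],
)

```text
time: 19.4
tool_pos: [0.5305, -0.0303, 0.035]
orientation: [0.107, 2.752, -0.022]
wrist_force: [0.4, 0.8, -1.4]
gripper_width: 0.0288
gripper_force: 44.5
```

carry_out(
  commands=[
    [0,0.026,0,0.064,0,0,0],
    [0,0,0,0,0,0,0],
  ],
)

```text
time: 19.65
tool_pos: [0.5305, -0.0303, 0.0322]
orientation: [0.107, 2.752, -0.022]
wrist_force: [-0.9, -0.3, -1.3]
gripper_width: 0.0287
gripper_force: 44.5
```

carry_out(
  commands=[
    [0,0.014,0,0.035,0,0,0],
    [0,0,0,0,0,0,0],
  ],
)

```text
time: 19.9
tool_pos: [0.5306, -0.0303, 0.0308]
orientation: [0.107, 2.751, -0.022]
wrist_force: [0.9, 0.4, -1.2]
gripper_width: 0.0291
gripper_force: 44.5
```

carry_out(
  commands=[
    [0,0.009,0,0.023,0,0,0],
    [0,0,0,0,0,0,0],
  ],
)

```text
time: 20.15
tool_pos: [0.5306, -0.0304, 0.0299]
orientation: [0.107, 2.751, -0.022]
wrist_force: [0.4, -0.6, -1.5]
gripper_width: 0.0288
gripper_force: 44.5
```

```bash
python3 - <<'E'
from t2 import *
s=st();save('side','s3.png',(180,300,250,400),4)
E
```

```text
t 20.15 p [ 0.5306 -0.0304  0.0299] o [ 0.107  2.751 -0.022] F [ 0.4 -0.6 -1.5] w 0.0288 gf 44.4858455657959 q [-0.05   0.129 -0.91   0.143 -0.011  0.025]
```

View pics/s3.png

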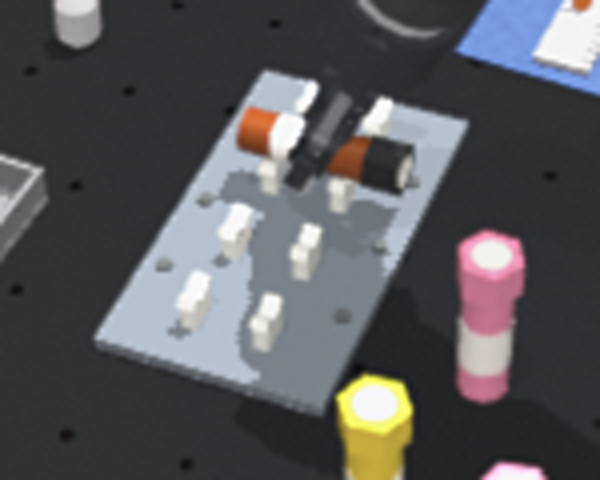

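The crop shows the vial over slot −32 (vial axis from (130,255) to (165,400)), still just above the saddles. I'll lower in small steps until contact.

carry_out(
  commands=[
    [0,0.009,0,0.023,0,0,0],
    [0,0,0,0,0,0,0],
  ],
)

```text
time: 20.45
tool_pos: [0.5307, -0.0304, 0.0289]
orientation: [0.107, 2.751, -0.022]
wrist_force: [-0.6, -0.2, -1.6]
gripper_width: 0.0291
gripper_force: 44.5
```

carry_out(
  commands=[
    [0,0.009,0,0.023,0,0,0],
    [0,0,0,0,0,0,0],
  ],
)

```text
time: 20.7
tool_pos: [0.5307, -0.0304, 0.0279]
orientation: [0.107, 2.751, -0.022]
wrist_force: [0.3, 0.4, -1.5]
gripper_width: 0.0287
gripper_force: 44.5
```

carry_out(
  commands=[
    [0,0.009,0,0.023,0,0,0],
    [0,0,0,0,0,0,0],
  ],
)

```text
time: 20.95
tool_pos: [0.5307, -0.0303, 0.0269]
orientation: [0.107, 2.751, -0.022]
wrist_force: [-0.4, 0.5, -1.5]
gripper_width: 0.0288
gripper_force: 44.5
```

carry_out(
  commands=[
    [0,0.009,0,0.023,0,0,0],
    [0,0,0,0,0,0,0],
  ],
)

```text
time: 21.2
tool_pos: [0.531, -0.0303, 0.0262]
orientation: [0.107, 2.751, -0.022]
wrist_force: [-0.8, 0.6, 1.0]
gripper_width: 0.0288
gripper_force: 44.9
```

carry_out(
  commands=[
    [0,0.009,0,0.023,0,0,0],
    [0,0,0,0,0,0,0],
  ],
)

```text
time: 21.45
tool_pos: [0.5313, -0.0302, 0.0259]
orientation: [0.107, 2.75, -0.021]
wrist_force: [-6.4, 1.5, 11.4]
gripper_width: 0.0288
gripper_force: 46.1
```

carry_out(
  commands=[
    [0,0.009,0,0.023,0,0,0],
    [0,0,0,0,0,0,0],
  ],
)

```text
time: 21.7
tool_pos: [0.5314, -0.0301, 0.0258]
orientation: [0.107, 2.749, -0.021]
wrist_force: [-15.3, 1.5, 27.3]
gripper_width: 0.0291
gripper_force: 47.6
```

```bash
python3 - <<'E'
from t2 import *
s=st()
# where is the cap face / bottom seen from side+top, axis estimate
for c in('side','top'):
  for n in('vial_a_cap','vial_a'):
    for d in cams.mark_of(c,n)[:8]:
      w=at_z(c,d['pixel'],.047)
      if abs(w[0]-.53)<.09 and abs(w[1])<.12:print(c,n,round(d['conf'],2),np.round(d['pixel'],1),w.round(4))
E
```

```text
t 21.7 p [ 0.5314 -0.0301  0.0258] o [ 0.107  2.749 -0.021] F [-15.3   1.5  27.3] w 0.0291 gf 47.57839858531952 q [-0.05   0.138 -0.916  0.127 -0.011  0.026]
side vial_a 0.92 [212.  310.8] [ 0.5708 -0.037   0.047 ]
```

Contact came at z = 0.0262 with almost no lateral force. I'll ease the push and release.

carry_out(
  commands=[
    [0,-0.014,0,-0.036,0,0,0],
    [0,0,0,0,0,0,0],
    [0.15,0,0,0,0,0,0],
    [0.3,0,0,0,0,0,0],
    [0.42,0,0,0,0,0,0],
    [0.5,0,0,0,0,0,0],
    [0.5,-0.2,0,-0.46,0,0,0],
    [0.5,-0.37,0,-0.92,0,0,0],
    [0.5,-0.37,0,-0.92,0,0,0],
  ],
)

```text
time: 23.02
tool_pos: [0.5301, -0.0304, 0.1254]
orientation: [0.107, 2.753, -0.022]
wrist_force: [0.9, 0.1, -1.3]
gripper_width: 0.043
gripper_force: 0.0
```

```bash
python3 - <<'E'
from t2 import *
s=st();save('side','s4.png',(150,350,230,430),3)
# next: C
r=RG2;g=tcp([.571,.380,.047],r)+r.apply([0,0,.001])
w=plan([.53,.12,.22],RDn(0.3),10)
w2=plan(g-r.apply([0,0,.11]),r,12,w);plan(g,r,5,w2)
q=np.array(s['qpos'])
for k in(w,w2,(g,r)):
    q,e=ik(*k,q);print(q.round(2),round(e,3))
E
```

```text
t 23.02 p [ 0.5301 -0.0304  0.1254] o [ 0.107  2.753 -0.022] F [ 0.9  0.1 -1.3] w 0.043 gf 0.0 q [-0.05  -0.029 -0.792  0.42  -0.011  0.026]
10 x [0.189, 0.338, -0.256, 0.196, 0.29, 0.98]
12 x [0.156, 0.127, 0.459, -0.124, 0.818, 0.183]
5 x [0.0, -0.0, 0.55, 0.0, 0.0, 0.0]
[ 0.22  0.21 -0.21  1.15  0.    1.49] 0.0
[-0.02  0.65 -0.47  0.5   1.19  1.52] 0.0
[ 0.16  0.68 -0.59 -0.08  1.16  1.97] 0.0
```

View pics/s4.png

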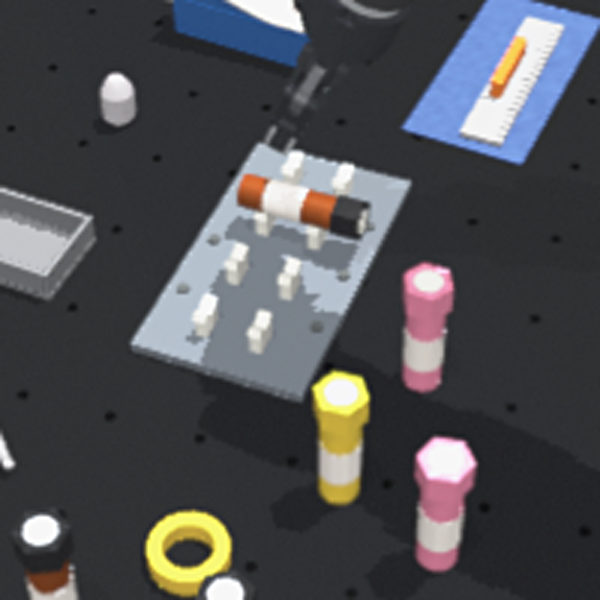

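The vial is seated in slot −32 across both saddles (crop (185,250)–(215,365)), cap toward the robot. Next is vial C at (0.569, 0.381).

carry_out(
  commands=[
    [0.6,0.189,0.338,-0.256,0.196,0.29,0.98],
    [0.6,0.189,0.338,-0.256,0.196,0.29,0.98],
    [0.6,0.189,0.338,-0.256,0.196,0.29,0.98],
    [0.6,0.189,0.338,-0.256,0.196,0.29,0.98],
    [0.6,0.189,0.338,-0.256,0.196,0.29,0.98],
    [0.6,0.189,0.338,-0.256,0.196,0.29,0.98],
    [0.6,0.189,0.338,-0.256,0.196,0.29,0.98],
    [0.6,0.189,0.338,-0.256,0.196,0.29,0.98],
    [0.6,0.189,0.338,-0.256,0.196,0.29,0.98],
    [0.6,0.189,0.338,-0.256,0.196,0.29,0.98],
  ],
)

```text
time: 24.32
tool_pos: [0.5276, 0.1208, 0.2132]
orientation: [-1.864, -2.519, 0.007]
wrist_force: [0.5, -0.4, 0.2]
gripper_width: 0.0512
gripper_force: 0.0
```

carry_out(
  commands=[
    [0.6,0.156,0.127,0.459,-0.124,0.818,0.183],
    [0.6,0.156,0.127,0.459,-0.124,0.818,0.183],
    [0.6,0.156,0.127,0.459,-0.124,0.818,0.183],
    [0.6,0.156,0.127,0.459,-0.124,0.818,0.183],
    [0.6,0.156,0.127,0.459,-0.124,0.818,0.183],
    [0.6,0.156,0.127,0.459,-0.124,0.818,0.183],
    [0.6,0.156,0.127,0.459,-0.124,0.818,0.183],
    [0.6,0.156,0.127,0.459,-0.124,0.818,0.183],
    [0.6,0.156,0.127,0.459,-0.124,0.818,0.183],
    [0.6,0.156,0.127,0.459,-0.124,0.818,0.183],
    [0.6,0.156,0.127,0.459,-0.124,0.818,0.183],
    [0.6,0.156,0.127,0.459,-0.124,0.818,0.183],
  ],
)

```text
time: 25.82
tool_pos: [0.5676, 0.2969, 0.0732]
orientation: [-1.486, -1.478, -0.998]
wrist_force: [0.5, 0.3, -0.2]
gripper_width: 0.0512
gripper_force: 0.0
```

carry_out(
  commands=[
    [0.6,0,0,0,0,0,0],
  ],
)

```text
time: 25.95
tool_pos: [0.5656, 0.2967, 0.0712]
orientation: [-1.488, -1.479, -0.992]
wrist_force: [-0.0, -0.6, 0.7]
gripper_width: 0.0513
gripper_force: 0.0
```

```bash
cat > pre.py <<'E'
import sys
from t2 import *
x,y,az=map(float,sys.argv[1:4]);im=sys.argv[4]
s=st();save('wrist',im)
for n in('vial_a',):
    for d in cams.mark_of('wrist',n)[:8]:
        w=at_z('wrist',d['pixel'],0)
        print(n,round(d['conf'],2),np.round(d['pixel']),w.round(4))
r=RT(np.deg2rad(az),T68,-1)
g=np.array([x,y,.047])+r.apply([0,0,.022]);plan(g,r,5)
E
python3 pre.py .569 .381 90 w5.png
```

```text
t 25.95 p [0.5656 0.2967 0.0712] o [-1.488 -1.479 -0.992] F [-0.  -0.6  0.7] w 0.0513 gf 0.0 q [-0.018  0.661 -0.474  0.494  1.186  1.52 ]
vial_a 0.98 [232. 325.] [0.57  0.387 0.   ]
vial_a 0.55 [226. 188.] [ 0.4395  0.3961 -0.    ]
5 x [0.035, 0.01, 0.552, -0.006, 0.001, -0.011]
```

carry_out(
  commands=[
    [0.6,0.035,0.015,0.56,0,0,0],
    [0.6,0.035,0.015,0.56,0,0,0],
    [0.6,0.035,0.015,0.56,0,0,0],
    [0.6,0.035,0.015,0.56,0,0,0],
    [0.6,0.035,0.015,0.56,0,0,0],
    [0.6,0,0,0,0,0,0],
    [0.2,0,0,0,0,0,0],
    [0,0,0,0,0,0,0],
    [0,0,0,0,0,0,0],
    [0,0,0,0,0,0,0],
  ],
)

```text
time: 27.3
tool_pos: [0.5709, 0.4029, 0.0395]
orientation: [-1.486, -1.481, -0.999]
wrist_force: [-0.4, -1.7, 4.8]
gripper_width: 0.0292
gripper_force: 44.1
```

```bash
python3 - <<'E'
from t2 import *
s=st();p=np.array(s['tool_pos']);r=R.from_rotvec(s['orientation']);gp=p-r.apply([0,0,.022]);print(gp, r.as_matrix()[:,2].round(3))
print(place(.032,gp[2],n=22,hov=.09,lift=.16,m=5))
E
```

```text
t 27.3 p [0.5709 0.4029 0.0395] o [-1.486 -1.481 -0.999] F [-0.4 -1.7  4.8] w 0.0292 gf 44.08946335315704 q [ 0.166  0.687 -0.594 -0.096  1.157  1.994]
[0.57092825 0.38246929 0.04774276] [-0.002  0.928 -0.373]
5 x [0.742, -0.004, -0.298, 0.0, 0.0, 0.0]
22 x [-0.325, -0.355, -0.13, 0.24, -0.474, -0.568]
1 [0.543 0.382 0.179] q [ 0.16  0.41 -0.48  0.5   1.06  1.68] err 0.0 dq/dt 1.16 bot [0.549 0.361 0.141] cap [0.538 0.372 0.25 ]
4 [0.511 0.342 0.149] q [ 0.16  0.38 -0.46  0.69  0.89  1.35] err 0.0 dq/dt 0.75 bot [0.526 0.317 0.117] cap [0.495 0.343 0.219]
7 [0.49  0.293 0.123] q [ 0.16  0.33 -0.48  0.75  0.7   1.12] err 0.0 dq/dt 0.58 bot [0.514 0.266 0.098] cap [0.463 0.302 0.188]
10 [0.481 0.238 0.102] q [ 0.15  0.27 -0.52  0.75  0.51  0.92] err 0.0 dq/dt 0.51 bot [0.513 0.211 0.087] cap [0.442 0.252 0.161]
13 [0.484 0.179 0.092] q [ 0.15  0.2  -0.58  0.71  0.33  0.73] err 0.0 dq/dt 0.5 bot [0.521 0.156 0.085] cap [0.434 0.195 0.14 ]
16 [0.497 0.121 0.092] q [ 0.14  0.13 -0.65  0.63  0.16  0.54] err 0.0 dq/dt 0.53 bot [0.537 0.104 0.095] cap [0.438 0.136 0.129]
19 [0.517 0.067 0.104] q [ 0.12  0.05 -0.73  0.51  0.01  0.33] err 0.0 dq/dt 0.58 bot [0.559 0.057 0.117] cap [0.451 0.077 0.13 ]
[0.5340661  0.03392385 0.02966166]
```

```bash
cat > pl.py <<'E'
import sys
from t2 import *
# lift straight by .08, go to way (x,y,z) keeping orientation, then swing to hover
x,y,z,slot,hb,n1,n2=map(float,sys.argv[1:8]);n1=int(n1);n2=int(n2)
s=telemetry.observe();p=np.array(s['tool_pos']);r=R.from_rotvec(s['orientation'])
a=plan(p+[0,0,.08],r,3);b=plan([x,y,z],r,n1,a)
g=cw([.043-hb,slot,.047])+RP2.apply([0,0,.022])
c=plan(g+[0,0,.09],RP2,n2,b);print(g)
q=np.array(s['qpos'])
pa,ra=b;q,e=ik(pa,ra,q);print(q.round(2),e.round(3));w=R.from_rotvec((ra.inv()*RP2).as_rotvec()/n2);S=sum(R.from_rotvec(w.as_rotvec()*k).as_matrix() for k in range(n2));v=np.linalg.solve(S,ra.inv().apply(c[0]-pa))
for k in range(n2):
    pa=pa+ra.apply(v);ra=ra*w;q,e=ik(pa,ra,q)
    if k%4==1 or e>.003:
        ax=ra.apply(RG2.inv().apply([0,0,1]));bot=pa-ra.apply([0,0,.022])-hb*ax;print(k,pa.round(3),'err',round(e,3),'q',q.round(2),'bot',bot.round(3),'z',ra.as_matrix()[:,2].round(2))
E
python3 pl.py .56 .24 .22 .032 .0477 5 20
```

```text
3 x [0.619, -0.004, -0.248, 0.0, 0.0, 0.0]
5 x [0.162, -0.057, -0.943, 0.0, 0.0, 0.0]
20 x [-0.23, -0.254, -0.01, 0.264, -0.521, -0.625]
[0.53534112 0.0338235  0.02660196]
[-0.12  0.5  -0.33  1.04  1.17  1.26] 0.0
1 [0.54  0.231 0.203] err 0.0 q [-0.1   0.47 -0.32  1.07  1.04  1.12] bot [0.547 0.207 0.167] z [-0.06  0.87 -0.49]
5 [0.511 0.202 0.168] err 0.0 q [-0.06  0.38 -0.35  1.04  0.77  0.92] bot [0.532 0.172 0.142] z [-0.1   0.7  -0.71]
9 [0.499 0.158 0.137] err 0.0 q [-0.    0.27 -0.43  0.93  0.51  0.74] bot [0.53  0.13  0.124] z [-0.05  0.48 -0.87]
13 [0.503 0.108 0.117] err 0.0 q [ 0.05  0.16 -0.55  0.77  0.25  0.55] bot [0.542 0.087 0.119] z [ 0.07  0.26 -0.96]
17 [0.522 0.057 0.112] err 0.0 q [ 0.09  0.05 -0.7   0.55  0.03  0.31] bot [0.562 0.047 0.127] z [ 0.27  0.05 -0.96]
```

Safe path: I'll lift, move clear, then swing over slot +32.

carry_out(
  commands=[
    [0,0.619,0,-0.248,0,0,0],
    [0,0.619,0,-0.248,0,0,0],
    [0,0.619,0,-0.248,0,0,0],
    [0,0.162,-0.057,-0.943,0,0,0],
    [0,0.162,-0.057,-0.943,0,0,0],
    [0,0.162,-0.057,-0.943,0,0,0],
    [0,0.162,-0.057,-0.943,0,0,0],
    [0,0.162,-0.057,-0.943,0,0,0],
  ],
)

```text
time: 28.3
tool_pos: [0.5594, 0.2392, 0.2195]
orientation: [-1.488, -1.482, -0.995]
wrist_force: [0.6, 0.1, -1.4]
gripper_width: 0.0287
gripper_force: 44.2
```

carry_out(
  commands=[
    [0,-0.23,-0.254,-0.01,0.264,-0.521,-0.625],
    [0,-0.23,-0.254,-0.01,0.264,-0.521,-0.625],
    [0,-0.23,-0.254,-0.01,0.264,-0.521,-0.625],
    [0,-0.23,-0.254,-0.01,0.264,-0.521,-0.625],
    [0,-0.23,-0.254,-0.01,0.264,-0.521,-0.625],
    [0,-0.23,-0.254,-0.01,0.264,-0.521,-0.625],
    [0,-0.23,-0.254,-0.01,0.264,-0.521,-0.625],
    [0,-0.23,-0.254,-0.01,0.264,-0.521,-0.625],
    [0,-0.23,-0.254,-0.01,0.264,-0.521,-0.625],
    [0,-0.23,-0.254,-0.01,0.264,-0.521,-0.625],
  ],
)

```text
time: 29.55
tool_pos: [0.4979, 0.1581, 0.1355]
orientation: [-1.048, -2.63, -0.643]
wrist_force: [0.6, -0.7, -1.6]
gripper_width: 0.029
gripper_force: 44.4
```

carry_out(
  commands=[
    [0,-0.23,-0.254,-0.01,0.264,-0.521,-0.625],
    [0,-0.23,-0.254,-0.01,0.264,-0.521,-0.625],
    [0,-0.23,-0.254,-0.01,0.264,-0.521,-0.625],
    [0,-0.23,-0.254,-0.01,0.264,-0.521,-0.625],
    [0,-0.23,-0.254,-0.01,0.264,-0.521,-0.625],
    [0,-0.23,-0.254,-0.01,0.264,-0.521,-0.625],
    [0,-0.23,-0.254,-0.01,0.264,-0.521,-0.625],
    [0,-0.23,-0.254,-0.01,0.264,-0.521,-0.625],
    [0,-0.23,-0.254,-0.01,0.264,-0.521,-0.625],
    [0,-0.23,-0.254,-0.01,0.264,-0.521,-0.625],
    [0,0,0,0,0,0,0],
  ],
)

```text
time: 30.92
tool_pos: [0.5337, 0.034, 0.115]
orientation: [0.109, 2.759, -0.022]
wrist_force: [-0.4, -0.0, -0.9]
gripper_width: 0.029
gripper_force: 44.3
```

```bash
cat > down.py <<'E'
import sys
from t2 import *
slot,hb=map(float,sys.argv[1:3])
s=st();g=cw([.043-hb,slot,.047])+RP2.apply([0,0,.022]);print(g)
a=plan(g+[0,0,.003],RP2,6);plan(g,RP2,3,a)
E
python3 down.py .032 .0477
```

```text
t 30.93 p [0.5337 0.034  0.115 ] o [ 0.109  2.759 -0.022] F [-0.4 -0.  -0.9] w 0.029 gf 44.33489441871643 q [ 0.106  0.001 -0.787  0.408 -0.069  0.173]
[0.53534112 0.0338235  0.02660196]
6 x [0.126, 0.0, 0.333, -0.002, -0.005, -0.001]
3 x [0.009, 0.0, 0.023, 0.0, 0.0, 0.0]
```

carry_out(
  commands=[
    [0,0.126,0,0.333,0,-0.005,0],
    [0,0.126,0,0.333,0,-0.005,0],
    [0,0.126,0,0.333,0,-0.005,0],
    [0,0.126,0,0.333,0,-0.005,0],
    [0,0.126,0,0.333,0,-0.005,0],
    [0,0.126,0,0.333,0,-0.005,0],
    [0,0,0,0,0,0,0],
  ],
)

```text
time: 31.8
tool_pos: [0.5366, 0.0339, 0.0295]
orientation: [0.11, 2.757, -0.022]
wrist_force: [-0.5, -0.2, -0.5]
gripper_width: 0.029
gripper_force: 44.5
```

carry_out(
  commands=[
    [0,0.009,0,0.023,0,0,0],
    [0,0,0,0,0,0,0],
  ],
)

```text
time: 32.05
tool_pos: [0.5372, 0.034, 0.0296]
orientation: [0.109, 2.754, -0.022]
wrist_force: [0.2, -0.4, -0.9]
gripper_width: 0.0292
gripper_force: 44.5
```

carry_out(
  commands=[
    [0,0.009,0,0.023,0,0,0],
    [0,0,0,0,0,0,0],
  ],
)

```text
time: 32.3
tool_pos: [0.5375, 0.0339, 0.0289]
orientation: [0.108, 2.753, -0.022]
wrist_force: [-1.5, 0.3, 2.0]
gripper_width: 0.0286
gripper_force: 45.0
```

carry_out(
  commands=[
    [0,0.009,0,0.023,0,0,0],
    [0,0,0,0,0,0,0],
  ],
)

```text
time: 32.55
tool_pos: [0.5377, 0.0338, 0.0287]
orientation: [0.108, 2.752, -0.023]
wrist_force: [-8.4, -0.5, 15.7]
gripper_width: 0.0288
gripper_force: 46.5
```

carry_out(
  commands=[
    [0,-0.008,0,-0.02,0,0,0],
    [0,0,0,0,0,0,0],
    [0.15,0,0,0,0,0,0],
    [0.3,0,0,0,0,0,0],
    [0.42,0,0,0,0,0,0],
    [0.5,0,0,0,0,0,0],
    [0.5,-0.2,0,-0.46,0,0,0],
    [0.5,-0.37,0,-0.92,0,0,0],
    [0.5,-0.37,0,-0.92,0,0,0],
  ],
)

```text
time: 33.67
tool_pos: [0.5368, 0.034, 0.1282]
orientation: [0.108, 2.755, -0.022]
wrist_force: [1.1, 0.2, -0.8]
gripper_width: 0.0431
gripper_force: 0.0
```

```bash
python3 - <<'E'
from t2 import *
s=st();save('wrist','w6.png')
az=np.deg2rad(120);r=RT(az,T68,-1);g=np.array([.439,.388,.047])+r.apply([0,0,.020])
w=plan([.53,.14,.23],RDn(np.deg2rad(30)),11)
w2=plan(g-r.apply([0,0,.12]),r,13,w);plan(g,r,5,w2);print(g,w2[0])
q=np.array(s['qpos'])
for k in(w,w2,(g,r)):
    q,e=ik(*k,q);print(q.round(2),round(e,3))
E
```

```text
t 33.67 p [0.5368 0.034  0.1282] o [ 0.108  2.755 -0.022] F [ 1.1  0.2 -0.8] w 0.0431 gf 0.0 q [ 0.106 -0.013 -0.768  0.438 -0.07   0.171]
11 x [0.098, 0.218, -0.238, 0.144, 0.274, 0.724]
13 x [0.137, 0.087, 0.431, -0.0, 0.761, 0.0]
5 x [-0.0, 0.0, 0.6, 0.0, 0.0, 0.0]
[0.42972816 0.4040593  0.03950787] [0.48535919 0.30770352 0.08446066]
[ 0.26  0.22 -0.18  1.18  0.    1.31] 0.0
[ 0.07  0.91 -0.01  1.48  0.98  0.65] 0.0
[ 0.23  0.87 -0.2   1.12  1.09  0.9 ] 0.0
```

View pics/w6.png

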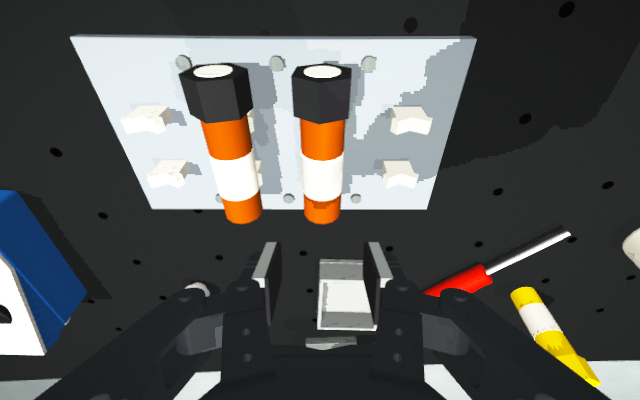

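Both vials lie parallel in slots −32 and +32, caps toward the robot (at (92,218) and (90,322)). Next is vial A.

carry_out(
  commands=[
    [0.6,0.098,0.218,-0.238,0.144,0.274,0.724],
    [0.6,0.098,0.218,-0.238,0.144,0.274,0.724],
    [0.6,0.098,0.218,-0.238,0.144,0.274,0.724],
    [0.6,0.098,0.218,-0.238,0.144,0.274,0.724],
    [0.6,0.098,0.218,-0.238,0.144,0.274,0.724],
    [0.6,0.098,0.218,-0.238,0.144,0.274,0.724],
    [0.6,0.098,0.218,-0.238,0.144,0.274,0.724],
    [0.6,0.098,0.218,-0.238,0.144,0.274,0.724],
    [0.6,0.098,0.218,-0.238,0.144,0.274,0.724],
    [0.6,0.098,0.218,-0.238,0.144,0.274,0.724],
    [0.6,0.098,0.218,-0.238,0.144,0.274,0.724],
  ],
)

```text
time: 35.1
tool_pos: [0.5274, 0.14, 0.223]
orientation: [-1.571, -2.712, 0.006]
wrist_force: [0.3, 0.8, -0.3]
gripper_width: 0.0511
gripper_force: 0.0
```

carry_out(
  commands=[
    [0.6,0.137,0.087,0.431,0,0.761,0],
    [0.6,0.137,0.087,0.431,0,0.761,0],
    [0.6,0.137,0.087,0.431,0,0.761,0],
    [0.6,0.137,0.087,0.431,0,0.761,0],
    [0.6,0.137,0.087,0.431,0,0.761,0],
    [0.6,0.137,0.087,0.431,0,0.761,0],
    [0.6,0.137,0.087,0.431,0,0.761,0],
    [0.6,0.137,0.087,0.431,0,0.761,0],
    [0.6,0.137,0.087,0.431,0,0.761,0],
    [0.6,0.137,0.087,0.431,0,0.761,0],
    [0.6,0.137,0.087,0.431,0,0.761,0],
    [0.6,0.137,0.087,0.431,0,0.761,0],
  ],
)

```text
time: 36.6
tool_pos: [0.4878, 0.2902, 0.0804]
orientation: [-1.055, -1.818, -0.641]
wrist_force: [0.5, 0.0, 0.6]
gripper_width: 0.0511
gripper_force: 0.0
```

carry_out(
  commands=[
    [0.6,0.137,0.087,0.431,0,0.761,0],
    [0.6,0,0,0,0,0,0],
  ],
)

```text
time: 36.85
tool_pos: [0.4802, 0.3071, 0.0754]
orientation: [-1.012, -1.738, -0.671]
wrist_force: [0.6, -0.8, -1.1]
gripper_width: 0.0514
gripper_force: 0.0
```

```bash
sed -i 's/\.022\]);plan/.020]);plan/' pre.py; python3 pre.py .439 .389 120 w7.png
```

```text
t 36.85 p [0.4802 0.3071 0.0754] o [-1.012 -1.738 -0.671] F [ 0.6 -0.8 -1.1] w 0.0514 gf 0.0 q [ 0.066  0.923 -0.02   1.471  0.981  0.649]
vial_a 0.97 [228. 330.] [0.4376 0.3977 0.    ]
vial_a 0.93 [302. 116.] [0.3368 0.2483 0.    ]
5 x [0.03, 0.02, 0.587, -0.004, -0.004, -0.01]
```

carry_out(
  commands=[
    [0.6,0.04,0.034,0.612,0,0,-0.01],
    [0.6,0.04,0.034,0.612,0,0,-0.01],
    [0.6,0.04,0.034,0.612,0,0,-0.01],
    [0.6,0.04,0.034,0.612,0,0,-0.01],
    [0.6,0.04,0.034,0.612,0,0,-0.01],
    [0.6,0,0,0,0,0,0],
    [0.2,0,0,0,0,0,0],
    [0,0,0,0,0,0,0],
    [0,0,0,0,0,0,0],
    [0,0,0,0,0,0,0],
  ],
)

```text
time: 38.2
tool_pos: [0.4303, 0.4112, 0.0413]
orientation: [-1.007, -1.744, -0.683]
wrist_force: [-0.2, -2.8, 7.0]
gripper_width: 0.0288
gripper_force: 43.9
```

```bash
python3 - <<'E'
from t2 import *
s=st();p=np.array(s['tool_pos']);r=R.from_rotvec(s['orientation']);gp=p-r.apply([0,0,.0195]);print('grip',gp,r.as_matrix()[:,2].round(3))
E
python3 pl.py .51 .27 .22 .096 .0475 5 18
```

```text
t 38.2 p [0.4303 0.4112 0.0413] o [-1.007 -1.744 -0.683] F [-0.2 -2.8  7. ] w 0.0288 gf 43.93441557884216 q [ 0.243  0.866 -0.198  1.114  1.104  0.91 ]
grip [0.43933411 0.39548385 0.04853965] [-0.464  0.805 -0.37 ]
3 x [0.619, 0.0, -0.247, 0.0, 0.0, 0.0]
5 x [0.158, -0.008, -0.936, 0.0, 0.0, 0.0]
18 x [-0.231, -0.218, 0.033, 0.195, -0.667, -0.455]
[0.54056188 0.09761052 0.02660196]
[0.01 0.81 0.13 1.78 0.94 0.58] 0.0
1 [0.498 0.257 0.202] err 0.0 q [0.03 0.71 0.06 1.63 0.83 0.62] bot [0.516 0.237 0.166] z [-0.46  0.72 -0.51]
5 [0.487 0.223 0.166] err 0.0 q [ 0.08  0.52 -0.1   1.35  0.59  0.63] bot [0.517 0.201 0.142] z [-0.37  0.53 -0.77]
9 [0.491 0.182 0.136] err 0.0 q [ 0.14  0.34 -0.29  1.08  0.34  0.59] bot [0.53  0.163 0.127] z [-0.18  0.31 -0.93]
13 [0.511 0.139 0.118] err 0.0 q [ 0.2   0.17 -0.51  0.78  0.1   0.48] bot [0.553 0.126 0.125] z [ 0.08  0.12 -0.99]
17 [0.541 0.098 0.117] err 0.0 q [ 0.25  0.03 -0.75  0.42 -0.12  0.31] bot [0.58  0.095 0.137] z [ 0.37 -0.03 -0.93]
```

carry_out(
  commands=[
    [0,0.619,0,-0.247,0,0,0],
    [0,0.619,0,-0.247,0,0,0],
    [0,0.619,0,-0.247,0,0,0],
    [0,0.158,-0.008,-0.936,0,0,0],
    [0,0.158,-0.008,-0.936,0,0,0],
    [0,0.158,-0.008,-0.936,0,0,0],
    [0,0.158,-0.008,-0.936,0,0,0],
    [0,0.158,-0.008,-0.936,0,0,0],
  ],
)

```text
time: 39.2
tool_pos: [0.5099, 0.2688, 0.2193]
orientation: [-1.006, -1.746, -0.68]
wrist_force: [0.2, 0.1, -1.0]
gripper_width: 0.0288
gripper_force: 44.3
```

carry_out(
  commands=[
    [0,-0.231,-0.218,0.033,0.195,-0.667,-0.455],
    [0,-0.231,-0.218,0.033,0.195,-0.667,-0.455],
    [0,-0.231,-0.218,0.033,0.195,-0.667,-0.455],
    [0,-0.231,-0.218,0.033,0.195,-0.667,-0.455],
    [0,-0.231,-0.218,0.033,0.195,-0.667,-0.455],
    [0,-0.231,-0.218,0.033,0.195,-0.667,-0.455],
    [0,-0.231,-0.218,0.033,0.195,-0.667,-0.455],
    [0,-0.231,-0.218,0.033,0.195,-0.667,-0.455],
    [0,-0.231,-0.218,0.033,0.195,-0.667,-0.455],
  ],
)

```text
time: 40.33
tool_pos: [0.4884, 0.1919, 0.1412]
orientation: [-0.713, -2.69, -0.427]
wrist_force: [-1.3, -0.0, 0.5]
gripper_width: 0.0291
gripper_force: 44.4
```

carry_out(
  commands=[
    [0,-0.231,-0.218,0.033,0.195,-0.667,-0.455],
    [0,-0.231,-0.218,0.033,0.195,-0.667,-0.455],
    [0,-0.231,-0.218,0.033,0.195,-0.667,-0.455],
    [0,-0.231,-0.218,0.033,0.195,-0.667,-0.455],
    [0,-0.231,-0.218,0.033,0.195,-0.667,-0.455],
    [0,-0.231,-0.218,0.033,0.195,-0.667,-0.455],
    [0,-0.231,-0.218,0.033,0.195,-0.667,-0.455],
    [0,-0.231,-0.218,0.033,0.195,-0.667,-0.455],
    [0,-0.231,-0.218,0.033,0.195,-0.667,-0.455],
    [0,0,0,0,0,0,0],
  ],
)

```text
time: 41.58
tool_pos: [0.5385, 0.0971, 0.1148]
orientation: [0.105, 2.758, -0.024]
wrist_force: [-0.0, -0.4, -1.2]
gripper_width: 0.0291
gripper_force: 44.3
```

```bash
python3 down.py .096 .0485
```

```text
t 41.58 p [0.5385 0.0971 0.1148] o [ 0.105  2.758 -0.024] F [-0.  -0.4 -1.2] w 0.0291 gf 44.32625591754913 q [ 0.253  0.033 -0.754  0.421 -0.123  0.307]
[0.53956497 0.09768898 0.02660196]
6 x [0.129, 0.003, 0.331, -0.003, -0.002, 0.003]
3 x [0.009, 0.0, 0.023, 0.0, 0.0, 0.0]
```

carry_out(
  commands=[
    [0,0.129,0.003,0.331,0,0,0],
    [0,0.129,0.003,0.331,0,0,0],
    [0,0.129,0.003,0.331,0,0,0],
    [0,0.129,0.003,0.331,0,0,0],
    [0,0.129,0.003,0.331,0,0,0],
    [0,0.129,0.003,0.331,0,0,0],
    [0,0,0,0,0,0,0],
  ],
)

```text
time: 42.45
tool_pos: [0.5411, 0.098, 0.0296]
orientation: [0.106, 2.758, -0.024]
wrist_force: [-0.8, 0.5, -1.3]
gripper_width: 0.0287
gripper_force: 44.7
```

carry_out(
  commands=[
    [0,0.009,0,0.023,0,0,0],
    [0,0,0,0,0,0,0],
  ],
)

```text
time: 42.7
tool_pos: [0.5416, 0.0983, 0.0298]
orientation: [0.105, 2.756, -0.023]
wrist_force: [-0.2, -0.7, -1.1]
gripper_width: 0.0285
gripper_force: 44.7
```

carry_out(
  commands=[
    [0,0.009,0,0.023,0,0,0],
    [0,0,0,0,0,0,0],
  ],
)

```text
time: 42.95
tool_pos: [0.5417, 0.0982, 0.029]
orientation: [0.104, 2.755, -0.024]
wrist_force: [-1.4, 0.4, 3.3]
gripper_width: 0.0292
gripper_force: 45.3
```

carry_out(
  commands=[
    [0,0.003,0,0.008,0,0,0],
    [0,0,0,0,0,0,0],
    [0.15,0,0,0,0,0,0],
    [0.3,0,0,0,0,0,0],
    [0.42,0,0,0,0,0,0],
    [0.5,0,0,0,0,0,0],
    [0.5,-0.2,0,-0.46,0,0,0],
    [0.5,-0.37,0,-0.92,0,0,0],
    [0.5,-0.37,0,-0.92,0,0,0],
    [0.5,-0.37,0,-0.92,0,0,0],
  ],
)

```text
time: 44.2
tool_pos: [0.5414, 0.0985, 0.1682]
orientation: [0.104, 2.756, -0.024]
wrist_force: [0.8, 0.2, -0.1]
gripper_width: 0.0426
gripper_force: 0.0
```

```bash
python3 - <<'E'
from t2 import *
s=st();save('wrist','w8.png');cams.get_image('top')
rect('top','rule',.005)
for n,z in(('rule',.003),('rule_edge_l',.003),('lamp_tip',.102),('capture_top',.056)):
    for d in cams.mark_of('top',n)[:3]:print(n,round(d['conf'],2),np.round(d['pixel'],1),at_z('top',d['pixel'],z).round(4))
w=plan([.46,-.18,.25],RDn(np.deg2rad(-7)),14)
w2=plan([.40,-.30,.22],RDn(np.deg2rad(-7)),4,w)
q=np.array(s['qpos'])
for k in(w,w2):
    q,e=ik(*k,q);print(q.round(2),round(e,3))
E
```

```text
t 44.2 p [0.5414 0.0985 0.1682] o [ 0.104  2.756 -0.024] F [ 0.8  0.2 -0.1] w 0.0426 gf 0.0 q [ 0.254 -0.025 -0.673  0.558 -0.124  0.307]
rule 0.83 c 0.3837 -0.3083 size 0.198 0.04 ang 82.5
rule 0.74 [276.5 398.6] [ 0.3688 -0.3011  0.003 ]
rule_edge_l 0.63 [273.5 368.4] [ 0.3789 -0.2161  0.003 ]
rule_edge_l 0.57 [284.6 433.2] [ 0.3443 -0.3972  0.003 ]
rule_edge_l 0.47 [181.2 407.9] [ 0.6445 -0.3439  0.003 ]
lamp_tip 0.44 [202.3 428.9] [ 0.5623 -0.3759  0.102 ]
capture_top 0.54 [195.9 405.7] [ 0.5903 -0.3239  0.056 ]
14 x [-0.331, -0.476, -0.112, 0.182, 0.177, 0.95]
4 x [-0.79, -0.281, 0.188, 0.0, 0.0, 0.0]
[-0.37  0.11 -0.26  1.2   0.    1.32] 0.0
[-0.64  0.13 -0.3   1.14 -0.    1.05] 0.0
```

carry_out(
  commands=[
    [0.5,-0.331,-0.476,-0.112,0.182,0.177,0.95],
    [0.5,-0.331,-0.476,-0.112,0.182,0.177,0.95],
    [0.5,-0.331,-0.476,-0.112,0.182,0.177,0.95],
    [0.5,-0.331,-0.476,-0.112,0.182,0.177,0.95],
    [0.5,-0.331,-0.476,-0.112,0.182,0.177,0.95],
    [0.5,-0.331,-0.476,-0.112,0.182,0.177,0.95],
    [0.5,-0.331,-0.476,-0.112,0.182,0.177,0.95],
    [0.5,-0.331,-0.476,-0.112,0.182,0.177,0.95],
    [0.5,-0.331,-0.476,-0.112,0.182,0.177,0.95],
    [0.5,-0.331,-0.476,-0.112,0.182,0.177,0.95],
    [0.5,-0.331,-0.476,-0.112,0.182,0.177,0.95],
  ],
)

```text
time: 45.92
tool_pos: [0.5128, -0.1353, 0.2366]
orientation: [1.913, 2.379, -0.005]
wrist_force: [0.2, -0.5, -0.4]
gripper_width: 0.0425
gripper_force: 0.0
```

carry_out(
  commands=[
    [0.5,-0.331,-0.476,-0.112,0.182,0.177,0.95],
    [0.5,-0.331,-0.476,-0.112,0.182,0.177,0.95],
    [0.5,-0.331,-0.476,-0.112,0.182,0.177,0.95],
    [0.5,0,0,0,0,0,0],
  ],
)

```text
time: 46.42
tool_pos: [0.4598, -0.1804, 0.25]
orientation: [-2.354, -2.079, -0.002]
wrist_force: [-0.2, -0.3, -0.1]
gripper_width: 0.0428
gripper_force: 0.0
```

```bash
python3 - <<'E'
from t2 import *
s=st();save('wrist','w9.png');cv2.imwrite('pics/m1.png',np.hstack([cv2.resize(cv2.imread('pics/'+f),(400,250)) for f in('w8.png','w9.png')]))
M=cams.camera_model('wrist')
for n in ('rule','cradle','mat','rule_edge_l','rule_edge_r','lamp_tip','capture_top'):
    z={'rule':.003,'lamp_tip':.102,'capture_top':.056}.get(n,.003)
    for d in cams.mark_of('wrist',n)[:2]:print(n,round(d['conf'],2),np.round(d['pixel'],1),at_z('wrist',d['pixel'],z).round(4))
plan([.385,-.275,.20],RDn(np.deg2rad(-7.5)),4)
E
```

```text
t 46.42 p [ 0.4598 -0.1804  0.25  ] o [-2.354e+00 -2.079e+00 -2.000e-03] F [-0.2 -0.3 -0.1] w 0.0428 gf 0.0 q [-0.375  0.107 -0.262  1.202  0.002  1.32 ]
rule 0.92 [258.6 282.6] [ 0.3884 -0.3062  0.003 ]
rule 0.41 [111.6 537.5] [ 0.7364 -0.1431  0.003 ]
cradle 0.74 [  0.  364.1] [0.532  0.0043 0.003 ]
cradle 0.56 [ 24.  307.1] [ 0.4648 -0.0115  0.003 ]
mat 0.91 [263.1 287.1] [ 0.3941 -0.3141  0.003 ]
rule_edge_l 0.92 [192.7 263.5] [ 0.3788 -0.2046  0.003 ]
rule_edge_l 0.79 [317.  269.4] [ 0.3527 -0.4029  0.003 ]
rule_edge_r 0.92 [192.7 263.5] [ 0.3788 -0.2046  0.003 ]
rule_edge_r 0.79 [317.  269.4] [ 0.3527 -0.4031  0.003 ]
capture_top 0.78 [269.  441.4] [ 0.5981 -0.3184  0.056 ]
4 x [-0.654, -0.397, 0.318, 0.005, -0.003, 0.021]
```

View pics/m1.png

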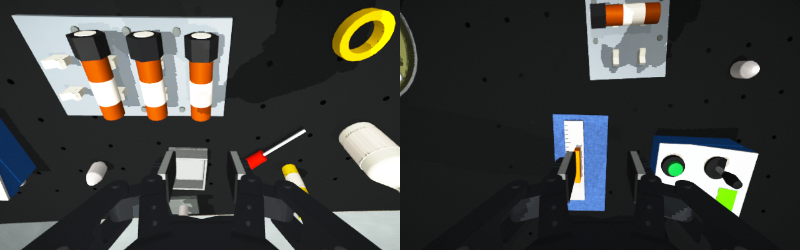

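The left half shows three vials lying in the cradle. The right half shows the rule on its mat, graduated edge toward the robot, with the green button at about (168,672). Next I grip the rib at (0.3916, −0.308), yaw −7.5°.

```bash
python3 - <<'E'
from t2 import *
r=RDn(np.deg2rad(-7.5));a=plan([.3916,-.3082,.09],r,6);plan([.3916,-.3082,.0135],r,3,a)
print(ik([.3916,-.3082,.0135],r,telemetry.observe()['qpos']))
E
```

```text
6 x [-0.57, -0.221, 0.67, 0.003, -0.002, 0.014]
3 x [0.0, 0.0, 0.638, 0.0, 0.0, 0.0]
(array([-6.66780724e-01,  3.25550636e-01, -5.80537999e-01,  6.64707692e-01,
       -6.33346533e-17,  1.03491530e+00]), np.float64(1.7371792405272497e-15))
```

carry_out(
  commands=[
    [0.5,-0.57,-0.221,0.67,0,0,0.014],
    [0.5,-0.57,-0.221,0.67,0,0,0.014],
    [0.5,-0.57,-0.221,0.67,0,0,0.014],
    [0.5,-0.57,-0.221,0.67,0,0,0.014],
    [0.5,-0.57,-0.221,0.67,0,0,0.014],
    [0.5,-0.57,-0.221,0.67,0,0,0.014],
    [0.5,0,0,0,0,0,0],
  ],
  grip_force=70,
)

```text
time: 47.7
tool_pos: [0.3896, -0.3081, 0.0883]
orientation: [-2.363, -2.066, -0.003]
wrist_force: [-0.1, 0.4, -0.1]
gripper_width: 0.0428
gripper_force: 0.0
```

```bash
python3 - <<'E'
from t2 import *
st();save('wrist','w10.png')
for n in ('rule','rule_edge_l'):
    for d in cams.mark_of('wrist',n)[:2]:print(n,round(d['conf'],2),np.round(d['pixel'],1),at_z('wrist',d['pixel'],.003).round(4))
d=cams.outline_of('wrist','rule')[0];print(d['conf'],d['pixel'])
im=cv2.imread('pics/w10.png');h=cv2.cvtColor(im,cv2.COLOR_BGR2HSV)
m=((h[...,0]<18)&(h[...,1]>150)&(h[...,2]>120)).astype(np.uint8);n,l,s,c=cv2.connectedComponentsWithStats(m)
for i in range(1,n):
    if s[i,4]>80:print('orange',s[i].tolist(),at_z('wrist',(c[i][1],c[i][0]),.029).round(4))
r=RDn(np.deg2rad(-7.5));plan([.3916,-.3082,.0135],r,3)
E
```

```text
t 47.7 p [ 0.3896 -0.3081  0.0883] o [-2.363 -2.066 -0.003] F [-0.1  0.4 -0.1] w 0.0428 gf 0.0 q [-0.671  0.232 -0.503  0.839  0.002  1.034]
rule 0.55 [203.9 318.1] [ 0.3891 -0.3079  0.003 ]
rule_edge_l 0.73 [312.5 292.4] [ 0.3524 -0.4083  0.003 ]
rule_edge_l 0.65 [ 66.2 283.3] [ 0.3791 -0.2032  0.003 ]
0.84 [181.3, 316.0]
orange [314, 156, 17, 41, 551] [ 0.397  -0.2776  0.029 ]
3 x [0.0, -0.009, 0.648, 0.011, -0.002, -0.001]
```

carry_out(
  commands=[
    [0.5,0,0.01,0.648,0,0,0],
    [0.5,0,0.01,0.648,0,0,0],
    [0.5,0,0.005,0.63,0,0,0],
    [0.5,0,0,0,0,0,0],
    [0.2,0,0,0,0,0,0],
    [0,0,0,0,0,0,0],
    [0,0,0,0,0,0,0],
    [0,0,0,0,0,0,0],
  ],
)

```text
time: 48.9
tool_pos: [0.3932, -0.309, 0.0147]
orientation: [2.361, 2.068, 0.004]
wrist_force: [-1.6, 2.5, 6.2]
gripper_width: 0.01
gripper_force: 69.6
```

```bash
python3 - <<'E'
from t2 import *
s=st();p=np.array(s['tool_pos']);r=R.from_rotvec(s['orientation'])
a=plan(p+[0,0,.12],r,4)
rd=RDn(CY)
# rule centre in tool at grasp: along rule y: centre at y=-.308 ; rib point
rc=np.array([.3856,-.308,.003]);rr=R.from_euler('z',np.deg2rad(-7.5));off=rr.inv().apply(p-rc);print('tcp in rule',off)
goal=cw([.075+.020+.004,0,0]);  # 4 mm clear of the edge
t=goal+R.from_euler('z',CY).apply([.007,off[1],p[2]-.003]);print('tcp goal',t)
b=plan([.60,-.10,.15],rd,9,a);c=plan(t+[0,0,.08],rd,4,b);d=plan(t+[0,0,.006],rd,3,c)
q=np.array(s['qpos'])
for k in(a,b,c,d):
    q,e=ik(*k,q);print(q.round(2),round(e,3))
E
```

```text
t 48.9 p [ 0.3932 -0.309   0.0147] o [2.361 2.068 0.004] F [-1.6  2.5  6.2] w 0.01 gf 69.61735367774963 q [-0.668  0.324 -0.579  0.664  0.002  1.035]
4 x [0.0, 0.003, -0.75, 0.0, 0.0, 0.0]
tcp in rule [ 7.68159784e-03 -4.34367931e-05  1.16966912e-02]
tcp goal [ 0.63496983 -0.00615997  0.01169669]
9 x [0.639, 0.508, -0.041, 0.004, -0.0, -0.05]
4 x [0.602, 0.172, 0.364, 0.0, 0.0, 0.0]
3 x [0.0, 0.0, 0.617, 0.0, 0.0, 0.0]
[-0.67  0.19 -0.44  0.94  0.    1.04] 0.0
[-0.17  0.37 -0.15  1.05  0.    1.48] 0.0
[-0.01  0.46 -0.16  0.95  0.    1.64] 0.0
[-0.01  0.53 -0.23  0.8   0.    1.64] 0.0
```

carry_out(
  commands=[
    [0,0,0,-0.75,0,0,0],
    [0,0,0,-0.75,0,0,0],
    [0,0,0,-0.75,0,0,0],
    [0,0,0,-0.75,0,0,0],
  ],
)

```text
time: 49.4
tool_pos: [0.3923, -0.3086, 0.1348]
orientation: [2.362, 2.069, 0.004]
wrist_force: [0.7, -0.4, -4.0]
gripper_width: 0.01
gripper_force: 69.0
```

carry_out(
  commands=[
    [0,0.639,0.508,-0.041,0,0,-0.05],
    [0,0.639,0.508,-0.041,0,0,-0.05],
    [0,0.639,0.508,-0.041,0,0,-0.05],
    [0,0.639,0.508,-0.041,0,0,-0.05],
    [0,0.639,0.508,-0.041,0,0,-0.05],
    [0,0.639,0.508,-0.041,0,0,-0.05],
    [0,0.639,0.508,-0.041,0,0,-0.05],
    [0,0.639,0.508,-0.041,0,0,-0.05],
    [0,0.639,0.508,-0.041,0,0,-0.05],
  ],
)

```text
time: 50.52
tool_pos: [0.5995, -0.0988, 0.1493]
orientation: [2.305, 2.132, 0.004]
wrist_force: [0.4, -0.1, -2.4]
gripper_width: 0.0101
gripper_force: 69.0
```

carry_out(
  commands=[
    [0,0.602,0.172,0.364,0,0,0],
    [0,0.602,0.172,0.364,0,0,0],
    [0,0.602,0.172,0.364,0,0,0],
    [0,0.602,0.172,0.364,0,0,0],
    [0,0,0,0,0,0,0],
  ],
)

```text
time: 51.15
tool_pos: [0.6334, -0.0042, 0.0896]
orientation: [-2.304, -2.135, -0.002]
wrist_force: [-0.1, -0.3, -2.4]
gripper_width: 0.0096
gripper_force: 68.9
```

```bash
python3 - <<'E'
from t2 import *
s=st();save('wrist','w11.png')
for n in ('rule_edge_l','cradle'):
    for d in cams.mark_of('wrist',n)[:2]:print(n,round(d['conf'],2),np.round(d['pixel'],1),at_z('wrist',d['pixel'],.083).round(4))
plan([.635,-.0062,.0177],RDn(CY),4)
cr=cv2.imread('pics/w11.png');cv2.imwrite('pics/w11b.png',cr)
E
```

```text
t 51.15 p [ 0.6334 -0.0042  0.0896] o [-2.304e+00 -2.135e+00 -2.000e-03] F [-0.1 -0.3 -2.4] w 0.0096 gf 68.94487380981445 q [-7.000e-03  4.600e-01 -1.670e-01  9.430e-01  1.000e-03  1.639e+00]
rule_edge_l 0.83 [ 46.2 264.8] [0.616  0.0966 0.083 ]
cradle 0.6 [207.6 193.9] [0.5681 0.0222 0.083 ]
cradle 0.25 [179.5  49.4] [0.4984 0.0431 0.083 ]
4 x [0.001, 0.005, 0.459, 0.006, -0.002, 0.0]
```

View pics/w11.png

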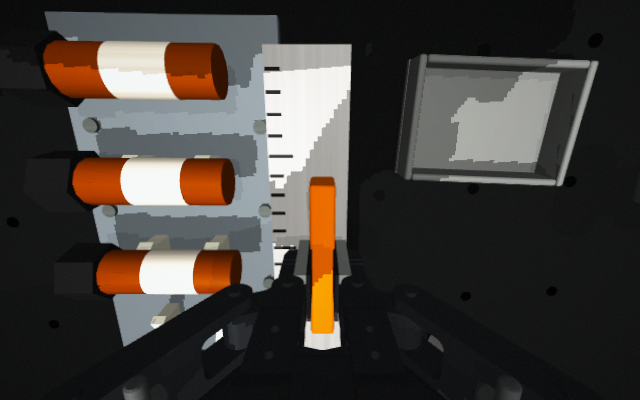

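The rule is held straight along the cradle's camera side (rib at (255,322)), with the three vials seated. I'll lower it just clear of the edge, set it down, then slide it flush.

```bash
python3 - <<'E'
from t2 import *
M=wcam([.6334,-.0042,.0896],[-2.304,-2.135,-.002])
for p in((15,278),(14,45)):print('corner',at_z('wrist',p,.01,M).round(4))
print(cw([.075,.135,.01]),cw([-.075,.135,.01]))
im=cv2.imread('pics/w11.png');g=cv2.cvtColor(im,cv2.COLOR_BGR2GRAY)
for r in(20,26,32,38):
    print(r,at_z('wrist',(r,270+np.abs(np.diff(g[r,270:290].astype(int))).argmax()+.5),.01,M).round(4), 'exp x', )
for r in (30,):
    print(np.linalg.inv(np.eye(1)))
E
```

```text
corner [0.6152 0.1295 0.01  ]
corner [0.4657 0.1401 0.01  ]
[0.61466078 0.13089941 0.01      ] [0.46512318 0.14266827 0.01      ]
20 [0.6138 0.1268 0.01  ] exp x
26 [0.6141 0.1233 0.01  ] exp x
32 [0.6136 0.1198 0.01  ] exp x
38 [0.6132 0.1163 0.01  ] exp x
[[1.]]
```

carry_out(
  commands=[
    [0,0,0,0.46,0,0,0],
    [0,0,0,0.46,0,0,0],
    [0,0,0,0.46,0,0,0],
    [0,0,0,0.36,0,0,0],
    [0,0,0,0,0,0,0],
  ],
)

```text
time: 51.92
tool_pos: [0.6326, -0.0058, 0.0188]
orientation: [-2.306, -2.132, 0.0]
wrist_force: [0.3, -0.3, -3.4]
gripper_width: 0.0101
gripper_force: 68.9
```

```bash
python3 - <<'E'
from t2 import *
st();save('wrist','w12.png')
for n in ('rule_edge_l',):
    for d in cams.mark_of('wrist',n)[:2]:print(n,round(d['conf'],2),np.round(d['pixel'],1),at_z('wrist',d['pixel'],.01).round(4))
g=cv2.cvtColor(cv2.imread('pics/w12.png'),cv2.COLOR_BGR2GRAY)
for r in(60,120):print(g[r,225:300:3])
E
```

```text
t 51.92 p [ 0.6326 -0.0058  0.0188] o [-2.306 -2.132  0.   ] F [ 0.3 -0.3 -3.4] w 0.0101 gf 68.91809463500977 q [-1.000e-02  5.290e-01 -2.380e-01  8.050e-01  1.000e-03  1.639e+00]
rule_edge_l 0.82 [ 43.6 264.7] [0.6161 0.0984 0.01  ]
[ 99 102 156 158 157 158 157 158 160 158 159 142  39 237 237 238 236 237
 240 237 239 239 238 237 239]
[158 160 158 160 159 160 159 160 160 161 161 161 154  44 243 244 244 243
 244 245 245 246 244 243 245]
```

```bash
python3 - <<'E'
from t2 import *
g=cv2.cvtColor(cv2.imread('pics/w12.png'),cv2.COLOR_BGR2GRAY).astype(int)
for c in(270,290,310,330):
    r=np.diff(g[20:100,c]).argmax()+20.5;print('rule end',c,r,at_z('wrist',(r,c),.0135).round(4))
for c in(140,180,220,245):
    r=np.diff(g[0:60,c]).argmax()+.5;print('plate end',c,r,at_z('wrist',(r,c),.01).round(4),at_z('wrist',(r,c),.01)@[.0785,.9969,0])
for r in(15,25,35,60,100,140,180):
    e=g[r,230:300];d=np.diff(e);i=d.argmin();print('row',r,'plate edge',i+230.5,at_z('wrist',(r,i+230.5),.01)[:2].round(4),'rule edge',d.argmax()+230.5,at_z('wrist',(r,d.argmax()+230.5),.0135)[:2].round(4))
E
```

```text
rule end 270 93.5 [0.6162 0.0765 0.0135]
rule end 290 43.5 [0.628  0.0969 0.0135]
rule end 310 43.5 [0.6371 0.0962 0.0135]
rule end 330 43.5 [0.6461 0.0955 0.0135]
plate end 140 27.5 [0.5607 0.1089 0.01  ] 0.1526042517889082
plate end 180 4.5 [0.5807 0.1166 0.01  ] 0.1617978743761449
plate end 220 8.5 [0.5981 0.1138 0.01  ] 0.16041091396956664
plate end 245 55.5 [0.6062 0.0942 0.01  ] 0.14145270874648438
row 15 plate edge 256.5 [0.614  0.1101] rule edge 276.5 [0.6233 0.1085]
row 25 plate edge 257.5 [0.6138 0.1062] rule edge 296.5 [0.6317 0.104 ]
row 35 plate edge 257.5 [0.6133 0.1022] rule edge 275.5 [0.6219 0.1008]
row 60 plate edge 259.5 [0.6127 0.0918] rule edge 262.5 [0.6147 0.0911]
row 100 plate edge 261.5 [0.6111 0.0741] rule edge 264.5 [0.6132 0.0738]
row 140 plate edge 263.5 [0.6095 0.0549] rule edge 266.5 [0.6116 0.0551]
row 180 plate edge 286.5 [0.6187 0.0333] rule edge 268.5 [0.61   0.0348]
```

carry_out(
  commands=[
    [0,-0.075,0.02,0.08,0,0,0],
    [0,0,0,0.06,0,0,0],
    [0,0,0,0,0,0,0],
  ],
)

```text
time: 52.4
tool_pos: [0.6347, -0.0088, 0.0153]
orientation: [2.306, 2.132, 0.004]
wrist_force: [-0.2, -0.5, -3.8]
gripper_width: 0.0099
gripper_force: 69.0
```

carry_out(
  commands=[
    [0,0,0,0.03,0,0,0],
    [0,0,0,0,0,0,0],
  ],
)

```text
time: 52.65
tool_pos: [0.6347, -0.0088, 0.014]
orientation: [2.306, 2.132, 0.004]
wrist_force: [-0.4, -0.8, -1.9]
gripper_width: 0.0103
gripper_force: 69.0
```

carry_out(
  commands=[
    [0,0,0,0.015,0,0,0],
    [0,0,0,0,0,0,0],
  ],
)

```text
time: 52.9
tool_pos: [0.6347, -0.0088, 0.0134]
orientation: [2.306, 2.132, 0.004]
wrist_force: [0.7, 0.6, -2.5]
gripper_width: 0.0102
gripper_force: 69.0
```

carry_out(
  commands=[
    [0,0,0,0.03,0,0,0],
    [0,0,0,0,0,0,0],
  ],
)

```text
time: 53.15
tool_pos: [0.6346, -0.0088, 0.0121]
orientation: [2.306, 2.132, 0.004]
wrist_force: [1.3, -0.1, -3.2]
gripper_width: 0.0099
gripper_force: 69.0
```

carry_out(
  commands=[
    [0,0,0,0.015,0,0,0],
    [0,0,0,0,0,0,0],
  ],
)

```text
time: 53.4
tool_pos: [0.6347, -0.0088, 0.0118]
orientation: [2.306, 2.132, 0.004]
wrist_force: [-0.8, 0.4, -1.0]
gripper_width: 0.0102
gripper_force: 69.1
```

carry_out(
  commands=[
    [0,0,-0.05,0,0,0,0],
    [0,0,0,0,0,0,0],
  ],
)

```text
time: 53.65
tool_pos: [0.6327, -0.0087, 0.0118]
orientation: [2.306, 2.132, 0.004]
wrist_force: [0.2, -0.2, -1.0]
gripper_width: 0.01
gripper_force: 69.2
```

Just touching the bench. I'll keep sliding toward the cradle until contact.

carry_out(
  commands=[
    [0,0,-0.025,0,0,0,0],
    [0,0,0,0,0,0,0],
  ],
)

```text
time: 53.9
tool_pos: [0.6318, -0.0086, 0.0117]
orientation: [2.306, 2.132, 0.004]
wrist_force: [0.5, -0.6, -1.2]
gripper_width: 0.0103
gripper_force: 69.2
```

carry_out(
  commands=[
    [0,0,-0.025,0,0,0,0],
    [0,0,0,0,0,0,0],
  ],
)

```text
time: 54.15
tool_pos: [0.6308, -0.0085, 0.0118]
orientation: [2.306, 2.132, 0.004]
wrist_force: [1.3, -0.4, -0.9]
gripper_width: 0.0096
gripper_force: 69.3
```

carry_out(
  commands=[
    [0,0,-0.025,0,0,0,0],
    [0,0,0,0,0,0,0],
  ],
)

```text
time: 54.4
tool_pos: [0.6303, -0.0085, 0.0118]
orientation: [2.305, 2.131, 0.005]
wrist_force: [1.1, -0.3, -2.2]
gripper_width: 0.0102
gripper_force: 69.2
```

```bash
python3 - <<'E'
from t2 import *
st()
E
```

```text
t 54.4 p [ 0.6303 -0.0085  0.0118] o [2.305 2.131 0.005] F [ 1.1 -0.3 -2.2] w 0.0102 gf 69.23130512237549 q [-1.400e-02  5.290e-01 -2.560e-01  7.820e-01  1.000e-03  1.635e+00]
```

carry_out(
  commands=[
    [0,0,-0.025,0,0,0,0],
    [0,0,0,0,0,0,0],
  ],
)

```text
time: 54.65
tool_pos: [0.6302, -0.0085, 0.012]
orientation: [2.305, 2.131, 0.007]
wrist_force: [5.9, 0.0, -3.7]
gripper_width: 0.0099
gripper_force: 69.0
```

carry_out(
  commands=[
    [0,0,-0.025,0,0,0,0],
    [0,0,0,0,0,0,0],
  ],
)

```text
time: 54.9
tool_pos: [0.6301, -0.0085, 0.0121]
orientation: [2.304, 2.13, 0.008]
wrist_force: [8.3, -0.9, -6.0]
gripper_width: 0.0099
gripper_force: 68.8
```

```bash
python3 - <<'E'
from t2 import *
s=st();print(s['torque'])
g=cv2.cvtColor(cams.get_image('wrist')[:,:,::-1].copy(),cv2.COLOR_BGR2GRAY).astype(int)
for r in(60,100,140,180):
    e=g[r,235:285];d=np.diff(e);print(r,d.argmin()+235,d.argmax()+235,e[10:40].tolist())
E
```

```text
t 54.9 p [ 0.6301 -0.0085  0.0121] o [2.304 2.13  0.008] F [ 8.3 -0.9 -6. ] w 0.0099 gf 68.78347277641296 q [-1.400e-02  5.270e-01 -2.600e-01  7.770e-01  1.000e-03  1.635e+00]
[-0.22175308 -1.80730054 -0.03678368]
60 261 265 [158, 157, 156, 158, 158, 157, 157, 159, 158, 159, 158, 161, 159, 160, 159, 140, 102, 57, 104, 151, 161, 226, 236, 237, 238, 239, 238, 237, 236, 236]
100 263 265 [161, 160, 160, 160, 160, 161, 161, 160, 161, 160, 160, 160, 160, 160, 160, 160, 161, 148, 115, 65, 123, 226, 242, 242, 242, 242, 243, 243, 242, 241]
140 265 267 [161, 160, 160, 160, 161, 162, 162, 161, 161, 161, 161, 160, 162, 162, 160, 162, 161, 162, 162, 154, 125, 76, 131, 228, 245, 247, 246, 247, 247, 247]
180 267 269 [104, 102, 103, 102, 102, 103, 104, 104, 104, 104, 139, 160, 162, 161, 160, 161, 161, 161, 162, 161, 161, 154, 132, 84, 73, 213, 247, 246, 247, 246]
```

carry_out(
  commands=[
    [0,0,0.025,0.01,0,0,0],
    [0,0,0,0,0,0,0],
    [0.1,0,0,0,0,0,0],
    [0.2,0,0,0,0,0,0],
    [0.3,0,0,0,0,0,0],
    [0.35,0,0,0,0,0,0],
  ],
)

```text
time: 55.7
tool_pos: [0.6279, -0.0082, 0.011]
orientation: [-2.306, -2.133, -0.003]
wrist_force: [-0.6, -0.7, 0.1]
gripper_width: 0.03
gripper_force: 0.0
```

carry_out(
  commands=[
    [0.35,0,0,-0.4,0,0,0],
    [0.35,0,0,-0.8,0,0,0],
    [0.35,0,0,-1,0,0,0],
    [0.35,0,0,-1,0,0,0],
    [0.35,0,0,-1,0,0,0],
    [0.35,0,0,-0.8,0,0,0],
    [0.35,-0.9,0,0,0,0,0],
    [0.35,-0.9,0,0,0,0,0],
    [0.35,0,0,0,0,0,0],
  ],
)

```text
time: 56.82
tool_pos: [0.6224, -0.0824, 0.2125]
orientation: [2.308, 2.128, 0.004]
wrist_force: [0.9, 0.7, 0.6]
gripper_width: 0.0295
gripper_force: 0.0
```

```bash
cat > ck.py <<'E'
from t2 import *
import sys
s=st();save('wrist',sys.argv[1])
def loc(p):return R.from_euler('z',-CY).apply(p-CC)[:2].round(4)
for n,z in(('rule_edge_l',.003),('rule',.003)):
    for d in cams.mark_of('wrist',n)[:3]:w=at_z('wrist',d['pixel'],z);print(n,round(d['conf'],2),np.round(d['pixel'],1),w.round(4),'in cradle',loc(w))
cams.get_image('top')
for n,z in(('rule_edge_l',.003),):
    for d in cams.mark_of('top',n)[:3]:w=at_z('top',d['pixel'],z);print('top',n,round(d['conf'],2),w.round(4),loc(w))
rect('top','rule',.005);rect('top','cradle',.01)
E
python3 ck.py w13.png
```

```text
t 56.83 p [ 0.6224 -0.0824  0.2125] o [2.308 2.128 0.004] F [0.9 0.7 0.6] w 0.0295 gf 0.0 q [-1.320e-01  3.710e-01 -1.000e-02  1.187e+00  1.000e-03  1.520e+00]
rule_edge_l 0.76 [194.5 303.3] [ 0.5986 -0.1054  0.003 ] in cradle [ 0.0775 -0.1018]
rule_edge_l 0.63 [  0.9 295.6] [0.6109 0.0995 0.003 ] in cradle [0.0737 0.1034]
rule 0.79 [105.8 322. ] [ 0.6296 -0.0033  0.003 ] in cradle [0.1004 0.0024]
top rule_edge_l 0.58 [0.6118 0.0878 0.003 ] [0.0755 0.0918]
rule 0.73 c 0.7216 0.2106 size 0.027 0.175 ang 41.81
cradle 0.83 c 0.5363 0.0913 size 0.086 0.151 ang 85.02
```

carry_out(
  commands=[
    [0.35,-0.5,-0.75,-1,0,0,0],
    [0.35,-0.5,-0.75,-1,0,0,0],
    [0.35,0,0,0,0,0,0],
  ],
)

```text
time: 57.55
tool_pos: [0.5598, -0.1163, 0.295]
orientation: [2.303, 2.128, 0.009]
wrist_force: [0.0, -0.5, -0.6]
gripper_width: 0.0299
gripper_force: 0.0
```

```bash
python3 ck.py w14.png; cat > seg.py <<'E'
from t2 import *
import sys
im=cv2.imread('pics/'+sys.argv[1]);g=cv2.cvtColor(im,cv2.COLOR_BGR2GRAY).astype(int)
def loc(p):return R.from_euler('z',-CY).apply(p-CC)[:2]
# sample along lines in cradle coordinates: grey profile along y at plate and at rule, at their heights
def prof(f,ts,thr=None):
    v=[]
    for t in ts:
        r,c=proj('wrist',f(t));v.append(cv2.getRectSubPix(im[:,:,1].copy(),(1,1),(float(c),float(r)))[0,0] if 0<=r<399 and 0<=c<639 else -1)
    return np.array(v,float)
def edges(name,f,ts):
    v=prof(f,ts);d=np.diff(v);d[(v[1:]<0)|(v[:-1]<0)]=0;o=np.argsort(-abs(d))[:3];print(name,[(round(ts[i]*1e3,1),int(d[i])) for i in o])
for x in(-.06,.06):
    edges(f'plate +end x={x}',lambda t:cw([x,t,.01]),np.arange(.12,.155,.0005))
    edges(f'plate -end x={x}',lambda t:cw([x,t,.01]),np.arange(-.155,-.12,.0005))
for x in(.088,.095,.11):
    edges(f'rule +end x={x}',lambda t:cw([x,t,.006]),np.arange(.08,.12,.0005))
    edges(f'rule -end x={x}',lambda t:cw([x,t,.006]),np.arange(-.12,-.08,.0005))
for y in(-.09,-.07,.05,.07,.09):
    edges(f'rule far edge y={y}',lambda t:cw([t,y,.006]),np.arange(.10,.13,.0005))
    edges(f'rule near edge y={y}',lambda t:cw([t,y,.006]),np.arange(.065,.085,.0005))
E
python3 seg.py w14.png
```

```text
t 57.55 p [ 0.5598 -0.1163  0.295 ] o [2.303 2.128 0.009] F [ 0.  -0.5 -0.6] w 0.0299 gf 0.0 q [-2.060e-01  2.360e-01 -6.000e-03  1.321e+00  1.000e-03  1.445e+00]
rule_edge_l 0.81 [149.7 344. ] [ 0.5943 -0.1006  0.003 ] in cradle [ 0.0729 -0.0974]
rule 0.61 [172.3 440.9] [ 0.7332 -0.1442  0.003 ] in cradle [ 0.2148 -0.13  ]
rule 0.59 [ 77.  363.6] [ 0.625  -0.0057  0.003 ] in cradle [ 0.096  -0.0004]
top rule_edge_l 0.56 [0.6081 0.0808 0.003 ] [0.0724 0.0845]
rule 0.96 c 0.6272 0.0225 size 0.139 0.04 ang 85.54
cradle 0.73 c 0.5347 0.0523 size 0.165 0.154 ang 85.65
plate +end x=-0.06 [(np.float64(120.0), 0), (np.float64(120.5), 0), (np.float64(121.0), 0)]
plate -end x=-0.06 [(np.float64(-133.5), 37), (np.float64(-133.0), 37), (np.float64(-134.0), 30)]
plate +end x=0.06 [(np.float64(120.0), 0), (np.float64(120.5), 0), (np.float64(121.0), 0)]
plate -end x=0.06 [(np.float64(-133.5), 34), (np.float64(-133.0), 34), (np.float64(-132.5), 32)]
rule +end x=0.088 [(np.float64(80.5), -1), (np.float64(81.5), -1), (np.float64(86.0), -1)]
rule -end x=0.088 [(np.float64(-99.5), 40), (np.float64(-99.
[... 671 characters left out ...]
), (np.float64(112.0), -33)]
rule near edge y=-0.07 [(np.float64(78.0), 6), (np.float64(77.5), 5), (np.float64(78.5), 4)]
rule far edge y=0.05 [(np.float64(111.0), -74), (np.float64(111.5), -73), (np.float64(110.5), -31)]
rule near edge y=0.05 [(np.float64(83.0), 18), (np.float64(83.5), 17), (np.float64(71.5), -11)]
rule far edge y=0.07 [(np.float64(111.5), -58), (np.float64(111.0), -58), (np.float64(110.5), -30)]
rule near edge y=0.07 [(np.float64(71.0), -22), (np.float64(71.5), -22), (np.float64(78.5), 20)]
rule far edge y=0.09 [(np.float64(100.0), 0), (np.float64(100.5), 0), (np.float64(101.0), 0)]
rule near edge y=0.09 [(np.float64(65.0), 0), (np.float64(65.5), 0), (np.float64(66.0), 0)]
```

```bash
cat >> seg.py <<'E'
print('---')
for y in(-.125,-.118,-.11): edges(f'plate cam edge y={y}',lambda t:cw([t,y,.01]),np.arange(.06,.09,.0005))
for y in(-.096,-.0935,-.0885,-.0865,-.0735,-.0715): print(y,prof(lambda t:cw([t,y,.006]),np.arange(.064,.09,.001)).astype(int).tolist())
E
python3 seg.py w14.png | sed -n '/---/,$p'
```

```text
---
plate cam edge y=-0.125 [(np.float64(71.5), -55), (np.float64(72.0), -54), (np.float64(71.0), -30)]
plate cam edge y=-0.118 [(np.float64(72.0), -57), (np.float64(71.5), -57), (np.float64(71.0), -43)]
plate cam edge y=-0.11 [(np.float64(71.5), -53), (np.float64(71.0), -53), (np.float64(72.0), -44)]
-0.096 [233, 233, 233, 233, 233, 233, 227, 217, 237, 249, 254, 254, 254, 254, 254, 254, 254, 254, 254, 254, 254, 254, 254, 254, 254, 254]
-0.0935 [233, 232, 233, 233, 233, 233, 225, 214, 237, 249, 254, 255, 254, 254, 254, 254, 254, 254, 254, 254, 254, 254, 254, 254, 254, 254]
-0.0885 [233, 233, 233, 233, 233, 233, 226, 216, 203, 208, 214, 215, 214, 219, 229, 247, 253, 254, 254, 254, 254, 254, 254, 254, 254, 254]Traceback (most recent call last):
  File "seg.py", line 24, in <module>
    for y in(-.096,-.0935,-.0885,-.0865,-.0735,-.0715): print(y,prof(lambda t:cw([t,y,.006]),np.arange(.064,.09,.001)).astype(int).tolist())
                                                                ~~~~^^^^^^^^^^^^^^^^^^^^^^^^^^^^^^^^^^^^^^^^^^^^^^^^^^
  File "seg.py", line 9, in prof
    r,c=proj('wrist',f(t));v.append(cv2.getRectSubPix(im[:,:,1].copy(),(1,1),(float(c),float(r)))[0,0] if 0<=r<399 and 0<=c<639 else -1)
        ~~~~^^^^^^^^^^^^^^
  File "h.py", line 16, in proj
    M=M or cams.camera_model(cam); K=np.array(M['K']);T=np.array(M['world_from_camera'])
           ~~~~~~~~~~~~~~~~~^^^^^
ValueError: time passes only in moves, steps and waits
```

The rule is flush (plate edge and rule edge coincide at x ≈ 71.5 mm in this view), centred to about 1 mm, and parallel. On to the controller: I'll close the fingers and look at it from above.

carry_out(
  commands=[
    [0.1,-0.92,0,0.05,0,0,0],
    [0,-0.92,0,0.05,0,0,0],
    [0,-0.92,0,0.05,0,0,0],
    [0,-0.92,0,0.05,0,0,0],
    [0,-0.92,0,0.05,0,0,0],
    [0,0,0,0,0,0,0],
  ],
)

```text
time: 58.65
tool_pos: [0.5447, -0.3008, 0.2792]
orientation: [-2.309, -2.129, -0.002]
wrist_force: [0.2, -0.3, 0.2]
gripper_width: 0.0003
gripper_force: 0.0
```

```bash
python3 - <<'E'
from t2 import *
s=st();save('wrist','w15.png');M=cams.camera_model('wrist')
for n,z in(('lamp_tip',.102),('capture_top',.058),('controller',0)):
    for d in cams.mark_of('wrist',n)[:3]:print(n,round(d['conf'],2),np.round(d['pixel'],1),at_z('wrist',d['pixel'],z,M).round(4))
im=cv2.imread('pics/w15.png');h=cv2.cvtColor(im,cv2.COLOR_BGR2HSV)
for nm,m,z in(('green',(h[...,0]>50)&(h[...,0]<85)&(h[...,1]>150),.057),('red',((h[...,0]<6)|(h[...,0]>174))&(h[...,1]>150)&(h[...,2]>70),.102)):
    n,l,st_,c=cv2.connectedComponentsWithStats(m.astype(np.uint8))
    for i in range(1,n):
        if st_[i,4]>25:print(nm,st_[i].tolist(),at_z('wrist',(c[i][1],c[i][0]),z,M).round(4))
d=cams.outline_of('wrist','controller')[0];c,_=cv2.findContours(d['pixels'].astype(np.uint8),0,1);c=max(c,key=cv2.contourArea)
print(d['conf'],cv2.approxPolyDP(c,6,True)[:,0].tolist())
cv2.imwrite('pics/w15c.png',im)
E
```

```text
t 58.65 p [ 0.5447 -0.3008  0.2792] o [-2.309e+00 -2.129e+00 -2.000e-03] F [ 0.2 -0.3  0.2] w 0.0003 gf 0.0 q [-0.505  0.345  0.104  1.33   0.002  1.146]
lamp_tip 0.56 [240.6 338.7] [ 0.559  -0.3747  0.102 ]
capture_top 0.79 [176.3 358.2] [ 0.5899 -0.3097  0.058 ]
controller 0.64 [194.  395.8] [ 0.6501 -0.3541  0.    ]
green [347, 166, 25, 26, 493] [ 0.5903 -0.313   0.057 ]
red [334, 237, 11, 13, 112] [ 0.5597 -0.3774  0.102 ]
0.66 [[337, 135], [327, 238], [339, 250], [457, 268], [485, 155]]
```

View pics/w15.png

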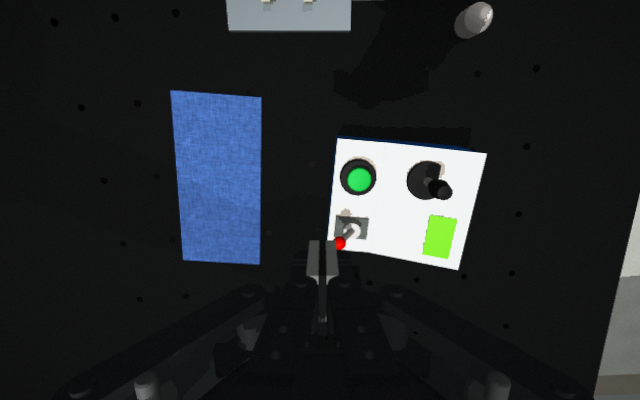

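The picture shows the green button at (178,358) and the red ball at (243,339), leaning to the robot side (off). That gives a controller yaw of −9.8°. Next I push the toggle with the closed fingers from the robot side.

```bash
python3 - <<'E'
from t2 import *
r=RDn(np.deg2rad(-9.8))
a=plan([.5144,-.3695,.20],r,4);b=plan([.5144,-.3695,.093],r,4,a)
E
```

```text
4 x [-0.467, -0.143, 0.504, 0.004, -0.003, 0.196]
4 x [0.0, 0.0, 0.669, 0.0, 0.0, 0.0]
```

carry_out(
  commands=[
    [0,-0.467,-0.143,0.504,0,0,0.196],
    [0,-0.467,-0.143,0.504,0,0,0.196],
    [0,-0.467,-0.143,0.504,0,0,0.196],
    [0,-0.467,-0.143,0.504,0,0,0.196],
    [0,0,0,0.669,0,0,0],
    [0,0,0,0.669,0,0,0],
    [0,0,0,0.669,0,0,0],
    [0,0,0,0.669,0,0,0],
    [0,0,0,0,0,0,0],
  ],
)

```text
time: 60.02
tool_pos: [0.5132, -0.3684, 0.091]
orientation: [-2.4, -2.021, -0.002]
wrist_force: [-0.8, 0.3, -0.3]
gripper_width: -0.0002
gripper_force: 0.0
```

carry_out(
  commands=[
    [0,0,0.3,0,0,0,0],
    [0,0,0.3,0,0,0,0],
    [0,0,0,0,0,0,0],
  ],
)

```text
time: 60.4
tool_pos: [0.5402, -0.3752, 0.0945]
orientation: [2.401, 2.021, 0.005]
wrist_force: [-0.1, -0.5, -0.9]
gripper_width: 0.0002
gripper_force: 0.0
```

carry_out(
  commands=[
    [0,0,0.25,0,0,0,0],
    [0,0,0.25,0,0,0,0],
    [0,0,0,0,0,0,0],
  ],
)

```text
time: 60.78
tool_pos: [0.559, -0.3782, 0.0929]
orientation: [2.403, 2.021, 0.005]
wrist_force: [-0.4, -0.4, -0.3]
gripper_width: 0.0001
gripper_force: 0.0
```

carry_out(
  commands=[
    [0,0,0.2,0,0,0,0],
    [0,0,0.2,0,0,0,0],
    [0,0,0,0,0,0,0],
  ],
)

```text
time: 61.15
tool_pos: [0.5742, -0.3807, 0.0928]
orientation: [2.403, 2.022, 0.004]
wrist_force: [0.6, 0.5, 0.4]
gripper_width: 0.0
gripper_force: 0.0
```

```bash
cat > lamp.py <<'E'
from t2 import *
s=st();u=np.array([.9854,-.170,0]);print('tcp along u from off tip',(np.array(s['tool_pos'])-[.5597,-.3774,.102])@u, 'lat',(np.array(s['tool_pos'])-[.5597,-.3774,.102])@[.17,.9854,0])
M={c:cams.camera_model(c) for c in('top','side','wrist')}
for c in('top','side','wrist'):
    im=cams.get_image(c)[:,:,::-1].copy();h=cv2.cvtColor(im,cv2.COLOR_BGR2HSV);m=((h[...,0]<6)|(h[...,0]>174))&(h[...,1]>150)&(h[...,2]>70)
    n,l,t,k=cv2.connectedComponentsWithStats(m.astype(np.uint8))
    for i in range(1,n):
        if t[i,4]>2:
            w=at_z(c,(k[i][1],k[i][0]),.102,M[c])
            if abs(w[0]-.58)<.06 and abs(w[1]+.38)<.05:print(c,t[i].tolist(),w.round(4),'along',round(float((w-[.5597,-.3774,.102])@u),4))
E
python3 lamp.py
```

```text
t 61.15 p [ 0.5742 -0.3807  0.0928] o [2.403 2.022 0.004] F [0.6 0.5 0.4] w 0.0 gf 0.007691628125030547 q [-0.587  0.555 -0.007  1.008  0.002  1.156]
tcp along u from off tip 0.014825007082357082 lat -0.0008131582970119572
side [337, 121, 4, 5, 17] [ 0.5971 -0.386   0.102 ] along 0.0383
wrist [352, 248, 30, 33, 772] [ 0.5961 -0.3853  0.102 ] along 0.0372
```

carry_out(
  commands=[
    [0,0,0.04,0,0,0,0],
    [0,0,0,0,0,0,0],
  ],
)

```text
time: 61.55
tool_pos: [0.5749, -0.381, 0.0931]
orientation: [2.404, 2.021, 0.004]
wrist_force: [-1.1, -0.5, -0.2]
gripper_width: -0.0003
gripper_force: 0.4
```

carry_out(
  commands=[
    [0,0,0.04,0,0,0,0],
    [0,0,0,0,0,0,0],
  ],
)

```text
time: 61.8
tool_pos: [0.5757, -0.3812, 0.0928]
orientation: [-2.404, -2.021, -0.002]
wrist_force: [-4.1, 0.6, 0.4]
gripper_width: -0.0001
gripper_force: 2.5
```

carry_out(
  commands=[
    [0,0,0.03,0,0,0,0],
    [0,0,0,0,0,0,0],
  ],
)

```text
time: 62.05
tool_pos: [0.576, -0.3812, 0.0927]
orientation: [-2.404, -2.02, -0.0]
wrist_force: [-6.9, 1.8, 3.1]
gripper_width: -0.0003
gripper_force: 4.0
```

```bash
python3 lamp.py
```

```text
t 62.05 p [ 0.576  -0.3812  0.0927] o [-2.404 -2.02  -0.   ] F [-6.9  1.8  3.1] w -0.0003 gf 3.968387693166733 q [-5.850e-01  5.600e-01  3.000e-03  1.015e+00  1.000e-03  1.159e+00]
tcp along u from off tip 0.01669681550343654 lat -0.0009632074461661771
side [337, 121, 4, 5, 18] [ 0.5975 -0.3865  0.102 ] along 0.0388
wrist [351, 248, 28, 33, 729] [ 0.5971 -0.3855  0.102 ] along 0.0382
```

carry_out(
  commands=[
    [0,0,-0.5,0,0,0,0],
    [0,0,-0.8,0,0,0,0],
    [0,0,-0.2,-0.8,0,0,0],
    [0,0,0,-0.8,0,0,0],
    [0,0,0,0,0,0,0],
  ],
)

```text
time: 62.82
tool_pos: [0.5211, -0.3728, 0.1606]
orientation: [2.398, 2.017, 0.008]
wrist_force: [0.4, 0.1, 0.8]
gripper_width: 0.0001
gripper_force: 0.0
```

```bash
python3 lamp.py; python3 - <<'E'
from t2 import *
r=RDn(np.deg2rad(-9.8));a=plan([.5905,-.3125,.13],r,4);plan([.5905,-.3125,.066],r,3,a)
E
```

```text
t 62.83 p [ 0.5211 -0.3728  0.1606] o [2.398 2.017 0.008] F [0.4 0.1 0.8] w 0.0001 gf 0.0 q [-0.622  0.416 -0.064  1.082  0.003  1.121]
tcp along u from off tip -0.03881252310636572 lat -0.002021066544436908
top [430, 188, 4, 5, 16] [ 0.5966 -0.3857  0.102 ] along 0.0377
side [337, 120, 6, 6, 24] [ 0.5961 -0.388   0.102 ] along 0.0377
wrist [421, 207, 23, 22, 388] [ 0.6    -0.3882  0.102 ] along 0.0415
4 x [0.437, 0.379, 0.166, 0.005, -0.003, -0.002]
3 x [0.0, 0.0, 0.533, 0.0, 0.0, 0.0]
```

```bash
cat > chk2.py <<'E'
from t2 import *
cams.get_image('top');M=cams.camera_model('top')
loc=lambda p:R.from_euler('z',-CY).apply(p-CC)[:2].round(4)
def rc(name,z):
    for d in cams.outline_of('top',name)[:1]:
        c,_=cv2.findContours(d['pixels'].astype(np.uint8),0,1);c=max(c,key=cv2.contourArea)[:,0,::-1]
        w=np.array([at_z('top',p,z,M)[:2] for p in c],np.float32);(cx,cy),sz,an=cv2.minAreaRect(w);print(name,round(d['conf'],2),np.round([cx,cy],4),'in cradle',loc(np.array([cx,cy,0])),np.round(sz,3),round(an,1))
rc('rule',.005);rc('cradle',.01)
im=cams.get_image('top')[:,:,::-1].copy();h=cv2.cvtColor(im,cv2.COLOR_BGR2HSV);m=((h[...,0]>5)&(h[...,0]<20)&(h[...,1]>170)&(h[...,2]>150)).astype(np.uint8)
n,l,t,k=cv2.connectedComponentsWithStats(m)
for i in range(1,n):
    if t[i,4]>10:print('orange',t[i].tolist(),loc(at_z('top',(k[i][1],k[i][0]),.026,M)))
for d in cams.outline_of('top','vial_a'):print('vial',round(d['conf'],2),np.round(d['pixel']),loc(at_z('top',d['pixel'],.05,M)))
E
python3 chk2.py
```

```text
rule 0.75 [ 0.6256 -0.0077] in cradle [ 0.0967 -0.0023] [0.198 0.044] 83.9
cradle 0.68 [0.5293 0.0009] in cradle [ 0.0001 -0.0013] [0.273 0.154] 84.6
orange [253, 202, 9, 8, 58] [0.0411 0.0973]
orange [276, 204, 9, 7, 61] [0.0396 0.0316]
orange [299, 205, 9, 7, 53] [ 0.0412 -0.0321]
orange [251, 223, 10, 9, 81] [-0.0217  0.0975]
orange [274, 225, 10, 9, 84] [-0.0234  0.0319]
orange [299, 226, 5, 9, 39] [-0.0232 -0.0325]
vial 0.86 [228. 302.] [-0.0193 -0.0345]
vial 0.81 [295. 194.] [-0.2199  0.2449]
vial 0.8 [131. 191.] [0.244  0.3001]
vial 0.68 [225. 281.] [-0.0159  0.024 ]
vial 0.58 [224. 259.] [-0.0144  0.0867]
vial 0.56 [263. 209.] [-0.1316  0.2147]
vial 0.48 [276. 258.] [-0.1597  0.0786]
vial 0.42 [189. 295.] [ 0.0902 -0.0079]
```

carry_out(
  commands=[
    [0,0.437,0.379,0.166,0,0,0],
    [0,0.437,0.379,0.166,0,0,0],
    [0,0.437,0.379,0.166,0,0,0],
    [0,0.437,0.379,0.166,0,0,0],
    [0,0,0,0,0,0,0],
  ],
)

```text
time: 63.85
tool_pos: [0.5917, -0.3106, 0.1295]
orientation: [-2.401, -2.025, -0.003]
wrist_force: [0.2, 0.1, -0.3]
gripper_width: 0.0002
gripper_force: 0.0
```

The rule and vials are still in place: rule −1 mm off centre, vials at y = 97, 32 and −32 mm in the slots. Pressing the button now.

carry_out(
  commands=[
    [0,0,-0.03,0.53,0,0,0],
    [0,0,0,0.53,0,0,0],
    [0,0,0,0.5,0,0,0],
    [0,0,0,0,0,0,0],
  ],
)

```text
time: 64.35
tool_pos: [0.5892, -0.3126, 0.0679]
orientation: [2.404, 2.021, 0.003]
wrist_force: [-0.5, 1.2, 3.7]
gripper_width: 0.0002
gripper_force: 1.9
```

carry_out(
  commands=[
    [0,0,0,0.1,0,0,0],
    [0,0,0,0,0,0,0],
  ],
)

```text
time: 64.6
tool_pos: [0.5894, -0.3127, 0.066]
orientation: [2.403, 2.021, 0.004]
wrist_force: [-3.8, 2.2, 11.7]
gripper_width: -0.0001
gripper_force: 5.5
```

carry_out(
  commands=[
    [0,0,0,0.1,0,0,0],
    [0,0,0,0,0,0,0],
  ],
)

```text
time: 64.85
tool_pos: [0.5895, -0.3128, 0.0655]
orientation: [2.402, 2.019, 0.005]
wrist_force: [-12.0, 6.7, 33.0]
gripper_width: -0.0004
gripper_force: 16.7
```

The button bottomed out (33 N, all 6 mm). Raising, then switching the lamp off from the far side.

carry_out(
  commands=[
    [0,0,0,-0.3,0,0,0],
    [0,0,0,-0.8,0,0,0],
    [0,0,0,-0.8,0,0,0],
    [0,0,0,-0.8,0,0,0],
    [0,0,0,0,0,0,0],
  ],
)

```text
time: 65.47
tool_pos: [0.5909, -0.3137, 0.1715]
orientation: [2.4, 2.018, 0.007]
wrist_force: [0.3, 0.7, -0.4]
gripper_width: -0.0001
gripper_force: 0.0
```

```bash
python3 lamp.py; python3 - <<'E'
from t2 import *
r=RDn(np.deg2rad(-9.8));a=plan([.6336,-.3895,.17],r,4);b=plan([.6336,-.3895,.094],r,4,a);print(ik(*b,telemetry.observe()['qpos'])[1])
E
```

```text
t 65.47 p [ 0.5909 -0.3137  0.1715] o [2.4   2.018 0.007] F [ 0.3  0.7 -0.4] w -0.0001 gf 0.0 q [-0.489  0.464  0.034  1.134  0.002  1.254]
tcp along u from off tip 0.019924549648368158 lat 0.06804212610769435
side [337, 121, 5, 5, 22] [ 0.5963 -0.3871  0.102 ] along 0.0377
4 x [-0.426, 0.36, -0.018, 0.002, -0.003, -0.003]
4 x [0.0, 0.0, 0.475, 0.0, 0.0, 0.0]
1.0826753094021742e-12
```

carry_out(
  commands=[
    [0,-0.426,0.36,0,0,0,0],
    [0,-0.426,0.36,0,0,0,0],
    [0,-0.426,0.36,0,0,0,0],
    [0,-0.426,0.36,0,0,0,0],
    [0,0,0,0.475,0,0,0],
    [0,0,0,0.475,0,0,0],
    [0,0,0,0.475,0,0,0],
    [0,0,0,0.475,0,0,0],
    [0,0,0,0,0,0,0],
  ],
)

```text
time: 66.75
tool_pos: [0.6328, -0.3884, 0.0896]
orientation: [-2.402, -2.02, -0.002]
wrist_force: [-0.2, 0.3, 0.1]
gripper_width: 0.0002
gripper_force: 0.0
```

carry_out(
  commands=[
    [0,0,-0.3,0,0,0,0],
    [0,0,-0.3,0,0,0,0],
    [0,0,-0.25,0,0,0,0],
    [0,0,0,0,0,0,0],
  ],
)

```text
time: 67.25
tool_pos: [0.6001, -0.3839, 0.0934]
orientation: [2.404, 2.02, 0.004]
wrist_force: [0.7, 0.1, 1.2]
gripper_width: 0.0001
gripper_force: 0.2
```

carry_out(
  commands=[
    [0,0,-0.2,0,0,0,0],
    [0,0,-0.12,0,0,0,0],
    [0,0,0,0,0,0,0],
  ],
)

```text
time: 67.62
tool_pos: [0.5873, -0.3812, 0.0917]
orientation: [-2.404, -2.021, -0.003]
wrist_force: [0.3, -1.1, -0.2]
gripper_width: -0.0003
gripper_force: 0.0
```

```bash
python3 lamp.py
```

```text
t 67.62 p [ 0.5873 -0.3812  0.0917] o [-2.404 -2.021 -0.003] F [ 0.3 -1.1 -0.2] w -0.0003 gf 0.0 q [-0.577  0.577  0.028  1.022  0.002  1.167]
tcp along u from off tip 0.027835138478130957 lat 0.0008985598942779114
side [346, 122, 6, 5, 23] [ 0.5666 -0.3872  0.102 ] along 0.0085
wrist [260, 256, 32, 33, 816] [ 0.564  -0.3819  0.102 ] along 0.005
```

carry_out(
  commands=[
    [0,0,-0.1,0,0,0,0],
    [0,0,0,0,0,0,0],
  ],
)

```text
time: 68.03
tool_pos: [0.584, -0.3807, 0.0919]
orientation: [2.404, 2.022, 0.004]
wrist_force: [-0.4, -0.6, 0.8]
gripper_width: -0.0
gripper_force: 0.2
```

carry_out(
  commands=[
    [0,0,-0.06,0,0,0,0],
    [0,0,0,0,0,0,0],
  ],
)

```text
time: 68.28
tool_pos: [0.5818, -0.3804, 0.0921]
orientation: [2.404, 2.021, 0.004]
wrist_force: [0.5, 0.1, -0.7]
gripper_width: 0.0001
gripper_force: 0.4
```

carry_out(
  commands=[
    [0,0,-0.04,0,0,0,0],
    [0,0,0,0,0,0,0],
  ],
)

```text
time: 68.53
tool_pos: [0.5803, -0.3801, 0.0921]
orientation: [2.404, 2.021, 0.004]
wrist_force: [0.7, -0.1, -0.3]
gripper_width: -0.0
gripper_force: 0.6
```

```bash
python3 lamp.py
```

```text
t 68.53 p [ 0.5803 -0.3801  0.0921] o [2.404 2.021 0.004] F [ 0.7 -0.1 -0.3] w -0.0 gf 0.5916579812765121 q [-0.581  0.564  0.007  1.013  0.002  1.162]
tcp along u from off tip 0.02072214188097088 lat 0.0008133456830374491
side [348, 123, 6, 6, 22] [ 0.5585 -0.3821  0.102 ] along -0.0003
wrist [263, 253, 30, 33, 782] [ 0.5581 -0.3794  0.102 ] along -0.0012
```

Nearly at the stop. I'll push until the force rises.

carry_out(
  commands=[
    [0,0,-0.04,0,0,0,0],
    [0,0,0,0,0,0,0],
  ],
)

```text
time: 68.92
tool_pos: [0.5786, -0.3798, 0.0922]
orientation: [2.404, 2.021, 0.004]
wrist_force: [1.2, 0.8, -0.5]
gripper_width: -0.0003
gripper_force: 0.6
```

carry_out(
  commands=[
    [0,0,-0.04,0,0,0,0],
    [0,0,0,0,0,0,0],
  ],
)

```text
time: 69.18
tool_pos: [0.578, -0.3797, 0.0924]
orientation: [2.403, 2.021, 0.005]
wrist_force: [4.7, -0.9, -1.3]
gripper_width: -0.0001
gripper_force: 2.3
```

Stop reached, so the lamp is off. I'll back off, rise, and return to the rule.

carry_out(
  commands=[
    [0,0,0.02,0,0,0,0],
    [0,0,0,0,0,0,0],
  ],
)

```text
time: 69.42
tool_pos: [0.5781, -0.3798, 0.0922]
orientation: [2.404, 2.021, 0.004]
wrist_force: [3.9, -0.7, -0.6]
gripper_width: 0.0001
gripper_force: 1.7
```

carry_out(
  commands=[
    [0,0,0.5,0,0,0,0],
    [0,0,0.3,-0.3,0,0,0],
    [0,0,0,-0.9,0,0,0],
    [0,0,0,-0.9,0,0,0],
    [0,0,0,-0.5,0,0,0],
    [0,0,0,0,0,0,0],
  ],
)

```text
time: 70.18
tool_pos: [0.6093, -0.3859, 0.198]
orientation: [2.402, 2.02, 0.004]
wrist_force: [-0.4, 1.1, 0.6]
gripper_width: -0.0002
gripper_force: 0.0
```

```bash
python3 lamp.py;python3 chk2.py; python3 - <<'E'
from t2 import *
a=plan([.62,-.10,.20],RDn(CY),9)
E
```

```text
t 70.17 p [ 0.6093 -0.3859  0.198 ] o [2.402 2.02  0.004] F [-0.4  1.1  0.6] w -0.0002 gf 0.0 q [-5.650e-01  5.600e-01  2.460e-01  1.254e+00  1.000e-03  1.178e+00]
tcp along u from off tip 0.05029575005232201 lat 8.37431429187973e-05
side [349, 123, 5, 6, 23] [ 0.5569 -0.382   0.102 ] along -0.0019
wrist [250, 195, 20, 20, 292] [ 0.5574 -0.38    0.102 ] along -0.0018
rule 0.66 [ 0.6248 -0.0063] in cradle [ 0.0958 -0.001 ] [0.199 0.04 ] 85.5
cradle 0.74 [ 0.5292 -0.0017] in cradle [ 0.0002 -0.0039] [0.268 0.152] 86.1
orange [298, 186, 9, 4, 22] [ 0.0995 -0.0314]
orange [253, 202, 10, 8, 59] [0.0412 0.097 ]
orange [276, 204, 9, 7, 61] [0.0396 0.0316]
orange [301, 205, 5, 7, 31] [ 0.041  -0.0331]
orange [251, 223, 10, 9, 75] [-0.021   0.0966]
orange [274, 225, 8, 8, 50] [-0.022   0.0362]
orange [299, 226, 5, 9, 39] [-0.0232 -0.0325]
vial 0.96 [223. 280.] [-0.0096  0.027 ]
vial 0.88 [225. 255.] [-0.0188  0.0953]
vial 0.8 [226. 303.] [-0.0158 -0.0369]
vial 0.74 [133. 192.] [0.2383 0.2984]
vial 0.72 [296. 194.] [-0.2223  0.2443]
vial 0.7 [276. 256.] [-0.158   0.0817]
vial 0.47 [265. 210.] [-0.1352  0.21  ]
vial 0.18 [174. 408.] [ 0.1503 -0.3258]
9 x [0.789, -0.072, -0.013, 0.001, -0.002, -0.087]
```

carry_out(
  commands=[
    [0.2,0.789,-0.072,-0.013,0,0,-0.087],
    [0.4,0.789,-0.072,-0.013,0,0,-0.087],
    [0.4,0.789,-0.072,-0.013,0,0,-0.087],
    [0.4,0.789,-0.072,-0.013,0,0,-0.087],
    [0.4,0.789,-0.072,-0.013,0,0,-0.087],
    [0.4,0.789,-0.072,-0.013,0,0,-0.087],
    [0.4,0.789,-0.072,-0.013,0,0,-0.087],
    [0.4,0.789,-0.072,-0.013,0,0,-0.087],
    [0.4,0.789,-0.072,-0.013,0,0,-0.087],
    [0.4,0,0,0,0,0,0],
  ],
)

```text
time: 71.82
tool_pos: [0.6204, -0.0984, 0.2011]
orientation: [2.303, 2.136, 0.004]
wrist_force: [0.4, -0.7, 0.2]
gripper_width: 0.0342
gripper_force: 0.0
```

```bash
python3 - <<'E'
from t2 import *
s=st();save('wrist','w16.png');M=cams.camera_model('wrist')
for n in('rule','rule_edge_l'):
    for d in cams.mark_of('wrist',n)[:2]:print(n,round(d['conf'],2),at_z('wrist',d['pixel'],.003,M).round(4))
h=cv2.cvtColor(cv2.imread('pics/w16.png'),cv2.COLOR_BGR2HSV)
m=((h[...,0]<20)&(h[...,0]>8)&(h[...,1]>150)&(h[...,2]>120)).astype(np.uint8);n,l,t,c=cv2.connectedComponentsWithStats(m)
for i in range(1,n):
    if t[i,4]>150:print('orange',t[i].tolist(),at_z('wrist',(c[i][1],c[i][0]),.026,M).round(4))
a=plan([.631,-.0085,.09],RDn(CY),4);plan([.631,-.0085,.013],RDn(CY),4,a)
E
```

```text
t 71.83 p [ 0.6204 -0.0984  0.2011] o [2.303 2.136 0.004] F [ 0.4 -0.7  0.2] w 0.0342 gf 0.0 q [-0.158  0.377 -0.027  1.165  0.002  1.488]
rule 0.69 [ 0.6242 -0.0079  0.003 ]
rule_edge_l 0.64 [0.5341 0.     0.003 ]
rule_edge_l 0.57 [ 0.5953 -0.1052  0.003 ]
orange [157, 30, 39, 36, 1099] [0.4907 0.0404 0.026 ]
orange [231, 31, 31, 36, 1000] [0.5579 0.0343 0.026 ]
orange [320, 88, 11, 43, 433] [ 0.6297 -0.027   0.026 ]
orange [168, 107, 36, 32, 921] [ 0.4851 -0.0292  0.026 ]
orange [237, 108, 29, 31, 781] [ 0.5523 -0.035   0.026 ]
4 x [0.581, 0.019, 0.694, 0.004, -0.001, -0.0]
4 x [0.0, 0.0, 0.481, 0.0, 0.0, 0.0]
```

carry_out(
  commands=[
    [0.4,0.581,0.019,0.694,0,0,0],
    [0.4,0.581,0.019,0.694,0,0,0],
    [0.4,0.581,0.019,0.694,0,0,0],
    [0.4,0.581,0.019,0.694,0,0,0],
    [0.4,0,0,0,0,0,0],
  ],
)

```text
time: 72.6
tool_pos: [0.6292, -0.0076, 0.0876]
orientation: [-2.304, -2.132, 0.002]
wrist_force: [0.0, -0.2, 0.1]
gripper_width: 0.0344
gripper_force: 0.0
```

carry_out(
  commands=[
    [0.4,0,0,0.48,0,0,0],
    [0.4,0,0,0.48,0,0,0],
    [0.4,0,0,0.48,0,0,0],
    [0.4,0,0,0.47,0,0,0],
    [0.4,0,0,0,0,0,0],
  ],
)

```text
time: 73.22
tool_pos: [0.6302, -0.0087, 0.0127]
orientation: [-2.308, -2.131, -0.001]
wrist_force: [-0.8, 0.1, 0.1]
gripper_width: 0.0342
gripper_force: 0.0
```

carry_out(
  commands=[
    [0.2,0,0,0,0,0,0],
    [0,0,0,0,0,0,0],
    [0,0,0,0,0,0,0],
    [0,0,0,0,0,0,0],
  ],
)

```text
time: 73.72
tool_pos: [0.632, -0.0081, 0.015]
orientation: [2.305, 2.131, 0.005]
wrist_force: [-1.4, -1.8, 5.8]
gripper_width: 0.01
gripper_force: 71.1
```

```bash
python3 - <<'E'
from t2 import *
s=st();p=np.array(s['tool_pos']);r=R.from_rotvec(s['orientation'])
yw=np.deg2rad(-8.5);rm=R.from_euler('z',yw)
g=np.array([.3935,-.3155,0])+rm.apply([.007,-.0005,0]);print(g)   # rule centre on mat centre
a=plan(p+rm.apply([.012,0,0])+[0,0,.13],r,4);b=plan([g[0]+.05,g[1]+.07,.15],RDn(yw),9,a);c=plan([g[0],g[1],.05],RDn(yw),4,b);d=plan([g[0],g[1],.018],RDn(yw),2,c)
E
```

```text
t 73.72 p [ 0.632  -0.0081  0.015 ] o [2.305 2.131 0.005] F [-1.4 -1.8  5.8] w 0.01 gf 71.09665989875793 q [-0.013  0.528 -0.249  0.789  0.     1.636]
[ 0.40034921 -0.31702917  0.        ]
4 x [-0.005, 0.078, -0.812, 0.0, 0.0, 0.0]
9 x [-0.714, -0.462, -0.015, 0.004, -0.001, 0.065]
4 x [-0.479, -0.244, 0.625, 0.0, 0.0, 0.0]
2 x [0.0, 0.0, 0.4, 0.0, 0.0, 0.0]
```

carry_out(
  commands=[
    [0,0,0.3,-0.3,0,0,0],
    [0,0,0,-0.9,0,0,0],
    [0,0,0,-1,0,0,0],
    [0,0,0,-1,0,0,0],
  ],
)

```text
time: 74.22
tool_pos: [0.6424, -0.0086, 0.1425]
orientation: [2.306, 2.133, 0.003]
wrist_force: [-0.3, -0.2, -3.3]
gripper_width: 0.0096
gripper_force: 70.0
```

carry_out(
  commands=[
    [0,-0.714,-0.462,-0.015,0,0,0.065],
    [0,-0.714,-0.462,-0.015,0,0,0.065],
    [0,-0.714,-0.462,-0.015,0,0,0.065],
    [0,-0.714,-0.462,-0.015,0,0,0.065],
    [0,-0.714,-0.462,-0.015,0,0,0.065],
    [0,-0.714,-0.462,-0.015,0,0,0.065],
    [0,-0.714,-0.462,-0.015,0,0,0.065],
    [0,-0.714,-0.462,-0.015,0,0,0.065],
    [0,-0.714,-0.462,-0.015,0,0,0.065],
    [0,0,0,0,0,0,0],
  ],
)

```text
time: 75.47
tool_pos: [0.448, -0.2472, 0.1464]
orientation: [2.383, 2.047, 0.003]
wrist_force: [0.6, 0.2, -3.7]
gripper_width: 0.0102
gripper_force: 69.9
```

```bash
python3 - <<'E'
from t2 import *
s=st();save('wrist','w17.png');M=cams.camera_model('wrist')
for n,z in(('mat',0),('rule_edge_l',.13)):
    for d in cams.mark_of('wrist',n)[:2]:print(n,round(d['conf'],2),at_z('wrist',d['pixel'],z,M).round(4))
yw=np.deg2rad(-8.5);c=plan([.4003,-.317,.06],RDn(yw),4);plan([.4003,-.317,.021],RDn(yw),2,c)
E
```

```text
t 75.47 p [ 0.448  -0.2472  0.1464] o [2.383 2.047 0.003] F [ 0.6  0.2 -3.7] w 0.0102 gf 69.944669008255 q [-0.505  0.2   -0.395  0.974  0.002  1.217]
rule_edge_l 0.63 [ 0.4375 -0.1415  0.13  ]
4 x [-0.487, -0.241, 0.54, 0.005, -0.004, 0.0]
2 x [0.0, 0.0, 0.487, 0.0, 0.0, 0.0]
```

carry_out(
  commands=[
    [0,-0.487,-0.241,0.54,0,0,0],
    [0,-0.487,-0.241,0.54,0,0,0],
    [0,-0.487,-0.241,0.54,0,0,0],
    [0,-0.487,-0.241,0.54,0,0,0],
    [0,0,0,0.487,0,0,0],
    [0,0,0,0.487,0,0,0],
    [0,0,0,0,0,0,0],
  ],
)

```text
time: 76.5
tool_pos: [0.3998, -0.316, 0.0198]
orientation: [-2.377, -2.051, -0.003]
wrist_force: [-0.7, -0.5, -2.9]
gripper_width: 0.0096
gripper_force: 69.9
```

carry_out(
  commands=[
    [0,0,0,0.04,0,0,0],
    [0,0,0,0,0,0,0],
  ],
)

```text
time: 76.75
tool_pos: [0.4009, -0.3175, 0.0202]
orientation: [2.378, 2.05, 0.004]
wrist_force: [0.1, -0.5, -2.5]
gripper_width: 0.01
gripper_force: 69.9
```

carry_out(
  commands=[
    [0,0,0,0.03,0,0,0],
    [0,0,0,0,0,0,0],
  ],
)

```text
time: 77.0
tool_pos: [0.4003, -0.3174, 0.0185]
orientation: [2.379, 2.05, 0.004]
wrist_force: [-0.0, -0.5, -3.3]
gripper_width: 0.0098
gripper_force: 69.9
```

carry_out(
  commands=[
    [0,0,0,0.02,0,0,0],
    [0,0,0,0,0,0,0],
  ],
)

```text
time: 77.25
tool_pos: [0.4003, -0.3175, 0.018]
orientation: [2.379, 2.049, 0.004]
wrist_force: [-1.6, 1.3, 4.5]
gripper_width: 0.0099
gripper_force: 70.8
```

carry_out(
  commands=[
    [0,0,0,0.02,0,0,0],
    [0,0,0,0,0,0,0],
  ],
)

```text
time: 77.5
tool_pos: [0.4003, -0.3175, 0.0179]
orientation: [2.379, 2.049, 0.004]
wrist_force: [-4.0, 4.4, 14.1]
gripper_width: 0.01
gripper_force: 72.1
```

On the mat. Release, rise, and check everything.

carry_out(
  commands=[
    [0,0,0,-0.025,0,0,0],
    [0.1,0,0,0,0,0,0],
    [0.2,0,0,0,0,0,0],
    [0.35,0,0,0,0,0,0],
    [0.4,0,0,0,0,0,0],
    [0.4,0,0,-0.4,0,0,0],
    [0.4,0,0,-0.9,0,0,0],
    [0.4,0,0,-1,0,0,0],
    [0.4,0,0,-1,0,0,0],
    [0.4,0,0,-1,0,0,0],
    [0.4,0,0,-1,0,0,0],
    [0.4,0,0,0,0,0,0],
  ],
)

```text
time: 79.0
tool_pos: [0.4014, -0.319, 0.2342]
orientation: [2.374, 2.045, 0.006]
wrist_force: [-0.1, -0.6, -0.1]
gripper_width: 0.0342
gripper_force: 0.0
```

```bash
python3 lamp.py; python3 chk2.py|grep -v orange; python3 - <<'E'
from t2 import *
cams.get_image('top');rect('top','rule',.008);rect('top','mat',.003)
save('wrist','w18.png');M=cams.camera_model('wrist')
for n in('mat','rule','rule_edge_l'):
    for d in cams.mark_of('wrist',n)[:2]:print(n,round(d['conf'],2),at_z('wrist',d['pixel'],.003,M).round(4))
E
```

```text
t 79.0 p [ 0.4014 -0.319   0.2342] o [2.374 2.045 0.006] F [-0.1 -0.6 -0.1] w 0.0342 gf 0.0 q [-0.673  0.141 -0.259  1.162  0.002  1.046]
tcp along u from off tip -0.16587748925172485 lat 0.030649025507258988
top [428, 202, 5, 5, 18] [ 0.5578 -0.3784  0.102 ] along -0.0017
side [349, 123, 5, 6, 23] [ 0.5569 -0.382   0.102 ] along -0.0019
wrist [483, 219, 17, 15, 210] [ 0.5634 -0.3825  0.102 ] along 0.0045
rule 0.67 [ 0.3985 -0.2894] in cradle [-0.1075 -0.301 ] [0.15 0.04] 81.3
cradle 0.74 [0.5289 0.0016] in cradle [-0.0003 -0.0007] [0.272 0.153] 86.2
vial 0.81 [223. 284.] [-0.0087  0.017 ]
vial 0.73 [297. 195.] [-0.2246  0.2436]
vial 0.72 [228. 304.] [-0.0184 -0.0404]
vial 0.71 [134. 194.] [0.2354 0.2915]
vial 0.58 [225. 256.] [-0.0189  0.093 ]
vial 0.48 [264. 211.] [-0.1337  0.2074]
vial 0.46 [276. 258.] [-0.1596  0.0772]
rule 0.76 c 0.3998 -0.2915 size 0.15 0.044 ang 81.37
mat 0.71 c 0.4002 -0.2819 size 0.171 0.12 ang 81.33
rule 0.64 [ 0.6336 -0.3271  0.003 ]
rule 0.62 [ 0.3981 -0.3167  0.003 ]
rule_edge_l 0.93 [ 0.3948 -0.2102  0.003 ]
rule_edge_l 0.79 [ 0.3604 -0.4126  0.003 ]
```

```bash
python3 -c "
from rig import job
print(job.sign_off())"
```

```text
the job is handed in; nothing more can be done
None
```

The job is handed in. All three amber vials lie in the cradle with caps toward the robot, the capture button was pressed fully down with the light on and the rule flush, and then the light was switched off and the rule put back on its mat.

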